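# Pack a refill kit label up

## Robot

A 6-joint arm with a two-finger parallel gripper is mounted at the origin on the work surface. World frame = base frame: x ahead of the robot, y to its left, z up, the work surface at z = 0. Lengths are in mm, angles in rad, forces in N, time in s.
With the tool pointing down it reaches from about 325 to 900 mm from the base axis. Payload 3.5 kg.
Tool frame: the origin (TCP) lies at the very end of the fingers, on their centre line; the grasp point (between the pads) lies 19 mm behind it; z points along the fingers, y is the line along which they close (so a half turn about z gives the same grasp; the last joint's range is limited). The gripper opens to 85 mm and grips with 20 to 120 N. Pads are 22 mm wide; open, the fingers measure 114 mm over their backs; the gripper's body (76 mm by 85 mm) begins 54 mm behind the grasp point. The pads swing forward as they close: fully open they stand 13 mm farther back than shut.
Start: joints at [-1.396, 0.276, -0.026, 1.268, 0, 1.467], TCP at [171.388, -601.039, 231.313] pointing down, gripper open.
Joint ranges: [-3.12, 3.12], [-0.85, 1.88], [-1.08, 1.24], [-1.95, 2.15], [-1.57, 1.53], [-3.14, 3.14]. Speed limits (rad/s): [2.57, 2.57, 3.14, 3.14, 3.14, 3.14].

## Interface

Orientations are given as a unit quaternion [x, y, z, w].
In Python, from station import telemetry, vision, close_job gives the robot as it stands. The module is installed in compiled form; this text tells all that it offers.
- The arm moves only by the shell command python3 -m pendant 'ROWS' [OPENING] [FORCE]. ROWS is JSON, a list of rows, each an object with "travel": the shift along the tool's x, y, z in units of 40 mm (1.0 is 40 mm), a list of three; "yaw": the turn about the tool's z in units of 5 degrees (1.0 is 5 degrees). A call has 1 to 20 rows; each row is the pose to reach, as a shift and turn from the pose commanded when the call began, along the tool's axes at that moment; what a row does not reach only later rows make up. A row lasts 1/12 s, in which the tool goes at most 41.7 mm and 7.16 degrees, less where a joint would pass 70% of its speed; a pose out of reach is approached as far as the arm can. A call with a gripper value outside its range is refused whole. OPENING is the opening, from 0 (shut) to 1 (fully open), set as the call begins (- or left out, the last holds). The fingers move at their own pace and stop on an object; FORCE is the grip in N (left out, the last holds). Time passes only in rows, so rows that repeat a pose let the fingers close. It gives the time, the measured TCP pose, the force, the opening and the grip force at its end, in the units of the state.
- telemetry.sense(): the state, without advancing time (a new reading comes with each control period).
- vision.snapshot(name): name is "scene" or "top"; returns a dict with "pixels" (420x560x3 uint8, red, green, blue), "camera_matrix" (3x3 intrinsics, pixels), "T" (4x4, takes a point from camera to world coordinates). Camera axes: x right, y down, z forward; pixel columns grow to the right and rows downward; lengths in mm; the calibration is good to about 2 mm. A picture is of the moment at which its call begins. There is no depth.
- close_job(): hands the job in; it is judged then, once.
The state is a dict: "time_s": time; "joints": joint angles; "joint_vel": joint speeds; "joint_efforts": joint torques, N m; "ee_pos": TCP position; "ee_rot": TCP orientation; "wrist_force": force on the tool from outside, world axes, zero at the start; "wrist_torque": the same for the moment, N m; "width": finger opening in mm; "grasp_force": force on a finger pad.
Only numpy, scipy, OpenCV 4.12 (cv2) and the standard library are available. Lean on these libraries where they do the work, as an engineer would, in place of code of your own. Each camera call takes 0.05 s, during which the arm holds its last target. There are 200 camera calls.

## Task

Pack this kit: tip each white refill carton on the bench over until its magenta label face is up, and lay all of them flat, label up and side by side, in the wide bay of the brown kit tray. Pick the magenta marker out of the mixed markers in the red tray and lay it flat in the tray's narrow bay. Leave the other markers in the red tray and do not disturb the stack of finished cartons, the tape dispenser or the stapler.

Things in the scene. Friction and masses are not known exactly. Their poses are not given: they have to be found in the camera images.
- carton1: a small white rigid carton, 62 x 54 x 46 mm along its own x, y, z, about 0.1 to 0.2 kg; origin at its centre. Its own +z face (62 x 54 mm) is the label face, magenta with small white panels; the magenta wraps 9 mm over the four neighbouring sides; the opposite face (-z) is plain white with a few grey bars. It starts on the thin flat green mat on the bench, standing on a 62 x 46 mm side, so the label faces sideways. May be absent.
- carton2: a small white rigid carton, 62 x 54 x 46 mm along its own x, y, z, about 0.1 to 0.2 kg; origin at its centre. Its own +z face (62 x 54 mm) is the label face, magenta with small white panels; the magenta wraps 9 mm over the four neighbouring sides; the opposite face (-z) is plain white with a few grey bars. It starts on the thin flat green mat on the bench, standing on a 54 x 46 mm end, so the label faces sideways. May be absent.
- carton3: a small white rigid carton, 62 x 54 x 46 mm along its own x, y, z, about 0.1 to 0.2 kg; origin at its centre. Its own +z face (62 x 54 mm) is the label face, magenta with small white panels; the magenta wraps 9 mm over the four neighbouring sides; the opposite face (-z) is plain white with a few grey bars. It starts on the thin flat green mat on the bench, lying on its label. May be absent.
- carton4: a small white rigid carton, 62 x 54 x 46 mm along its own x, y, z, about 0.1 to 0.2 kg; origin at its centre. Its own +z face (62 x 54 mm) is the label face, magenta with small white panels; the magenta wraps 9 mm over the four neighbouring sides; the opposite face (-z) is plain white with a few grey bars. It starts on the thin flat green mat on the bench, standing on a 62 x 46 mm side, so the label faces sideways. May be absent.
- kit_tray: open tray of brown corrugated board, fixed to the bench, 210 x 275 mm outside along its own x, y; floor 4 mm and walls 4 mm thick, outer walls 30 mm high. A divider along its x (26 mm high, 4 mm thick, at y = +0.0545) parts it into the wide carton bay on its -y side and the narrow marker bay on its +y side. Origin at the centre of its underside, z up.
- carton_bay (a point): centre of the floor of the carton bay (202 mm along the tray's x by 186 mm along its y, room for four cartons side by side); axes as the kit tray's
- marker_bay (a point): centre of the floor of the marker bay (202 mm along the tray's x by 77 mm along its y); axes as the kit tray's
- red_tray: red plastic tray, fixed to the bench, 260 x 270 mm outside along its own x, y, 42 mm high, floor and walls 5 mm (rolled rim 4.5 mm proud all round); origin at the centre of its underside. Six markers start lying flat in it: five side by side in any order, roughly along its x and about 46 mm apart, and the orange one across the +x end.
- magenta_marker: the magenta marker pen, 130 mm long (own x, cap end +x) with a square-rounded barrel 16 x 16 mm that does not roll, 30 g; a white pocket clip 2 mm proud on its +z face; origin at its centre
- blue_marker: a blue marker pen, otherwise like the magenta one
- green_marker: a green marker pen, otherwise like the magenta one
- black_marker: a black marker pen, otherwise like the magenta one
- yellow_marker: a yellow marker pen, otherwise like the magenta one
- orange_marker: a orange marker pen, otherwise like the magenta one
- carton_stack: neat stack of finished longer white cartons, 64 x 240 mm, 72 mm high, beyond the mat; bystander, origin at the centre of its underside, long side along its own y
- tape_dispenser: black desk tape dispenser, 62 x 160 mm, 88 mm high; bystander, origin at the centre of its underside, long side along its own y
- stapler: blue and black stapler, 145 x 36 mm, 46 mm high; bystander, origin at the centre of its underside, long side along its own x
Things that resemble listed ones, but are neither listed nor needed, are in the scene too. There is more than one size of the magenta_marker; the one meant has the size given above.

How it is judged (in metres and radians):
At the end, for the whole second after the job is handed in: Every carton present lies flat on the floor of the wide bay of the kit tray, not stacked, with its magenta label up (within 0.12 rad of level); the magenta marker lies flat on the floor of the narrow bay; the five other markers are still in the red tray; all released (angle between each of carton1, carton2, carton3, carton4's own z axis and vertical below 0.12 rad and z of carton1 in the frame of kit_tray between 0.022 and 0.032 m and x of carton1 in the frame of kit_tray between -0.083 and 0.083 m and y of carton1 in the frame of kit_tray between -0.115 and 0.033 m and z of carton2 in the frame of kit_tray between 0.022 and 0.032 m and x of carton2 in the frame of kit_tray between -0.083 and 0.083 m and y of carton2 in the frame of kit_tray between -0.115 and 0.033 m and z of carton3 in the frame of kit_tray between 0.022 and 0.032 m and x of carton3 in the frame of kit_tray between -0.083 and 0.083 m and y of carton3 in the frame of kit_tray between -0.115 and 0.033 m and z of carton4 in the frame of kit_tray between 0.022 and 0.032 m and x of carton4 in the frame of kit_tray between -0.083 and 0.083 m and y of carton4 in the frame of kit_tray between -0.115 and 0.033 m and z of magenta_marker in the frame of kit_tray between 0.007 and 0.018 m and x of magenta_marker in the frame of kit_tray between -0.07 and 0.07 m and y of magenta_marker in the frame of kit_tray between 0.06 and 0.13 m and linear speed of magenta_marker below 0.02 m/s and x of blue_marker in the frame of red_tray between -0.128 and 0.128 m and y of blue_marker in the frame of red_tray between -0.132 and 0.132 m and z of each of blue_marker, green_marker, black_marker, yellow_marker, orange_marker in the frame of red_tray below 0.05 m and x of green_marker in the frame of red_tray between -0.128 and 0.128 m and y of green_marker in the frame of red_tray between -0.132 and 0.132 m and x of black_marker in the frame of red_tray between -0.128 and 0.128 m and y of black_marker in the frame of red_tray between -0.132 and 0.132 m and x of yellow_marker in the frame of red_tray between -0.128 and 0.128 m and y of yellow_marker in the frame of red_tray between -0.132 and 0.132 m and x of orange_marker in the frame of red_tray between -0.128 and 0.128 m and y of orange_marker in the frame of red_tray between -0.132 and 0.132 m); the robot touches nothing.
It fails at once if the stack of finished cartons is shifted by more than 30 mm (distance of carton_stack from where it was at the start of the episode above 0.03 m).
It fails at once if the tape dispenser is shifted by more than 30 mm (distance of tape_dispenser from where it was at the start of the episode above 0.03 m).
It fails at once if the stapler is shifted by more than 30 mm (distance of stapler from where it was at the start of the episode above 0.03 m).
Of carton1, carton2, carton3, carton4 only 3 to 4 are there at a start; the rules pass over those that are not, and their reading is None.
At some moment in a run one of carton1, carton2, carton3, carton4 may be knocked a few centimetres aside while the robot is not near it.
Once in a run the grip may slacken for a moment while it holds something.
It also fails if it takes over 210 s, if anything falls off the work surface, if the arm or the gripper's body presses on something with over 40 N, if the wrist force passes 120 N, or if a joint passes its speed limit or range.

## Working session

There is one attempt and no reset: what is moved stays moved. The work goes in short steps, Python scripts to look and compute and a shell command to move; the robot and the scene stay as the last step left them, time stands still between calls to the robot, and variables do not carry over. Pictures are saved under pics/ and viewed, at most 14 in all, crops included, and the job is handed in when it is done.

```bash
mkdir -p pics
cat > h.py <<'E'
import numpy as np, cv2
from station import telemetry, vision
def snap(n,f=None):
    s=vision.snapshot(n)
    if f: cv2.imwrite('pics/'+f,s['pixels'][:,:,::-1])
    return s
def ray(s,u,v,z):
    K=np.array(s['camera_matrix']);T=np.array(s['T'])
    d=T[:3,:3]@np.linalg.inv(K)@np.array([u,v,1.]);o=T[:3,3]
    return o+d*(z-o[2])/d[2]
def proj(s,p):
    K=np.array(s['camera_matrix']);T=np.array(s['T'])
    c=T[:3,:3].T@(np.array(p,float)-T[:3,3]);q=K@c
    return q[:2]/q[2]
E
python3 - <<'E'
from h import *
for n in('scene','top'):
    s=snap(n,n+'0.png');print(np.array(s['T']).round(2).tolist(),np.array(s['camera_matrix']).tolist())
print(telemetry.sense())
E
```

```text
[[-0.31, 0.57, -0.76, 1701.16], [0.95, 0.17, -0.26, 276.68], [-0.01, -0.8, -0.59, 963.53], [0.0, 0.0, 0.0, 1.0]] [[448.46337994253355, 0.0, 279.0019580599009], [0.0, 448.46337994253355, 210.81155892214582], [0.0, 0.0, 1.0]]
[[-0.0, -1.0, 0.09, 426.81], [-1.0, 0.0, 0.01, -106.95], [-0.01, -0.08, -1.0, 1304.06], [0.0, 0.0, 0.0, 1.0]] [[430.3184041277506, 0.0, 277.5151004050189], [0.0, 430.3184041277506, 209.1784676937791], [0.0, 0.0, 1.0]]
{'time_s': 0.1, 'joints': array([-1.39639684e+00,  2.77060850e-01, -2.77497769e-02,  1.26802174e+00,
        3.81727437e-05,  1.46738506e+00]), 'joint_vel': array([-0.00052327, -0.00033   ,  0.00308403, -0.00208038,  0.00140066,
       -0.00095662]), 'joint_efforts': array([ 2.49428849e-04, -4.46708322e+01,  2.96128517e+01,  8.43871851e-03,
       -1.25964834e-04,  6.52617715e-06]), 'ee_pos': array([ 171.27648377, -600.32965901,  230.26625865]), 'ee_rot': array([ 9.90367639e-01,  1.38459026e-01, -1.70518455e-05, -1.01805774e-03]), 'wrist_force': array([-0.58791474,  0.80173599, -0.39165777]), 'wrist_torque': array([-0.00106376,  0.00121293, -0.02434054]), 'grasp_force': 0.0, 'width': 85.48201496792927}
```

View pics/scene0.png

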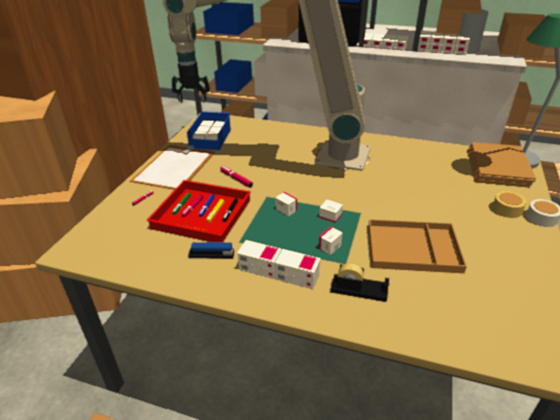

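View pics/top0.png

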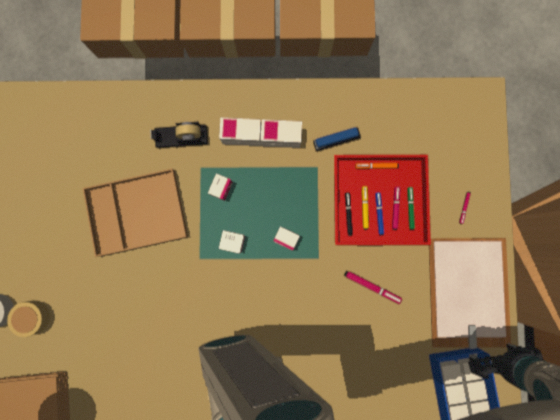

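The top view shows three cartons at about (220,187), (232,242) and (287,238). The kit tray is at (136,213), and the red tray has its magenta marker at (396,208). Larger and smaller decoy markers lie outside the red tray.

Run:
```python
from h import *
a=cv2.imread('pics/top0.png')[165:265,195:325];b=cv2.imread('pics/scene0.png')[185:265,240:360]
a=cv2.resize(a,(780,600),interpolation=cv2.INTER_CUBIC)
b=cv2.resize(b,(780,520),interpolation=cv2.INTER_CUBIC)
cv2.imwrite('pics/a.png',a);cv2.imwrite('pics/b.png',b)
s=snap('top');hsv=cv2.cvtColor(s['pixels'],cv2.COLOR_RGB2HSV)
def blobs(m,amin,z,roi):
    k=np.zeros_like(m);k[roi[1]:roi[3],roi[0]:roi[2]]=m[roi[1]:roi[3],roi[0]:roi[2]]
    for c in cv2.findContours(k,cv2.RETR_EXTERNAL,cv2.CHAIN_APPROX_NONE)[0]:
        if cv2.contourArea(c)<amin: continue
        w=np.array([ray(s,u,v,z)[:2] for u,v in c[:,0]],np.float32)
        r=cv2.minAreaRect(w);print(cv2.contourArea(c),np.round(r[0],1),np.round(r[1],1),round(r[2],1),np.round(cv2.boxPoints(r)).tolist())
print('cartons white');blobs(cv2.inRange(hsv,(0,0,140),(179,70,255)),60,54,(200,165,322,262))
print('cartons mag');blobs(cv2.inRange(hsv,(150,100,80),(176,255,255)),5,50,(200,165,322,262))
print('marker mag');blobs(cv2.inRange(hsv,(150,100,60),(174,255,255)),20,14,(335,150,430,248))
print('tray');blobs(cv2.inRange(hsv,(5,120,40),(17,255,255)),500,30,(80,165,195,262))
print('red');blobs(cv2.inRange(hsv,(0,180,90),(4,255,255))|cv2.inRange(hsv,(175,180,90),(179,255,255)),500,44,(325,150,440,260))
for p in [(85,187),(173,171),(187,238),(99,256),(334,154),(429,154),(430,245),(335,246)]: print(p,ray(s,*p,30).round())
```

```text
cartons white
396.5 [440.3  44.8] [64.2 57.5] 76.3 [[405.0, 20.0], [461.0, 7.0], [476.0, 69.0], [420.0, 83.0]]
260.5 [ 454.3 -117.9] [64.3 38.9] 65.3 [[423.0, -139.0], [459.0, -155.0], [485.0, -97.0], [450.0, -81.0]]
258.5 [605.7  85.3] [38.8 65. ] 67.2 [[568.0, 80.0], [628.0, 55.0], [643.0, 91.0], [583.0, 116.0]]
cartons mag
36.0 [ 431.7 -108.6] [62.3  7.8] 63.3 [[414.0, -135.0], [421.0, -138.0], [449.0, -83.0], [442.0, -79.0]]
58.0 [594.5  61.4] [11.9 62. ] 63.9 [[564.0, 70.0], [620.0, 42.0], [625.0, 53.0], [569.0, 80.0]]
marker mag
110.5 [ 515.  -443.7] [16.7 73.2] 85.0 [[478.0, -449.0], [551.0, -455.0], [552.0, -439.0], [479.0, -432.0]]
tray
6501.0 [529.6 334.8] [214.5 283.8] 12.3 [[395.0, 451.0], [455.0, 173.0], [665.0, 219.0], [604.0, 496.0]]
red
8243.0 [ 562.8 -397.5] [275.8 263.1] 89.8 [[431.0, -535.0], [694.0, -536.0], [695.0, -260.0], [432.0, -259.0]]
(85, 187) [605. 486.  30.]
(173, 171) [652. 222.  30.]
(187, 238) [451. 177.  30.]
(99, 256) [399. 437.  30.]
(334, 154) [ 701. -262.   30.]
(429, 154) [ 699. -545.   30.]
(430, 245) [ 428. -539.   30.]
(335, 246) [ 426. -261.   30.]
```

View pics/a.png

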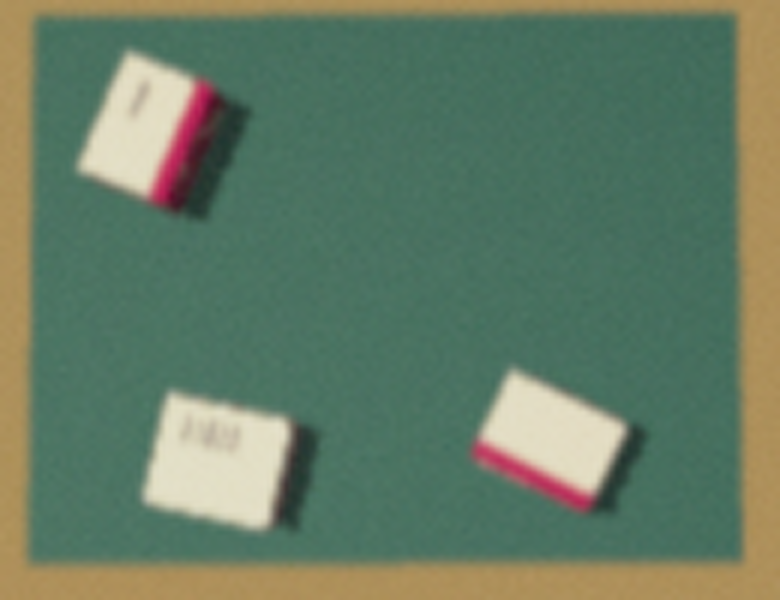

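View pics/b.png

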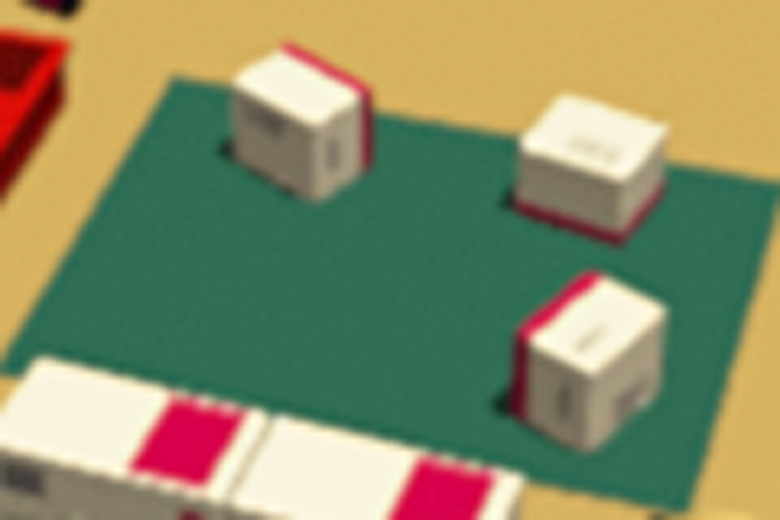

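The close-ups show carton A at about (440,46), lying on its label with grey bars up. B at about (605,81) and C at about (450,-116) stand on 62x46 sides with labels facing sideways. I'll tip them by gripping near the top on the far side and following an arc.

```bash
cat >> h.py <<'E'
def go(x,y,z,phi=None):
    """tool-frame travel/yaw units to TCP (x,y,z), tool y axis at world angle phi (deg, mod 180)"""
    from scipy.spatial.transform import Rotation as R
    s=telemetry.sense();M=R.from_quat(s['ee_rot']).as_matrix()
    t=M.T@(np.array([x,y,z])-s['ee_pos'])/40
    ty=np.degrees(np.arctan2(M[1,1],M[0,1]))
    j=np.degrees(s['joints'])
    dy=[]
    if phi is not None:
        for k in(-1,0,1,2):
            p=phi+180*k; j6=np.degrees(np.arctan2(y,x))+180-(p+90)
            j6=(j6+180)%360-180
            if abs(j6)<100: dy.append((round(((ty-p+180)%360-180)/5,2),round(j6)))
    print('travel',t.round(3).tolist(),'yaw(units,j6)',sorted(set(dy)),'t',round(s['time_s'],1),'ty',round(ty,1),'j6',round(j[5]),'dist',round(np.linalg.norm(t)*40))
E
python3 -c "
from h import *
t=np.array([.911,-.41]);c=np.array([450.1,-116.2])+11*t
go(*c,150,65.8)"
```

```text
travel [10.232, -9.551, 2.028] yaw(units,j6) [(np.float64(-27.98), 10)] t 0.1 ty -74.1 j6 84 dist 566
```

```bash
python3 -m pendant '[{"travel":[10.23,-9.55,2.03],"yaw":-28},{"travel":[10.23,-9.55,2.03],"yaw":-28},{"travel":[10.23,-9.55,2.03],"yaw":-28},{"travel":[10.23,-9.55,2.03],"yaw":-28},{"travel":[10.23,-9.55,2.03],"yaw":-28},{"travel":[10.23,-9.55,2.03],"yaw":-28},{"travel":[10.23,-9.55,2.03],"yaw":-28},{"travel":[10.23,-9.55,2.03],"yaw":-28},{"travel":[10.23,-9.55,2.03],"yaw":-28},{"travel":[10.23,-9.55,2.03],"yaw":-28},{"travel":[10.23,-9.55,2.03],"yaw":-28},{"travel":[10.23,-9.55,2.03],"yaw":-28},{"travel":[10.23,-9.55,2.03],"yaw":-28},{"travel":[10.23,-9.55,2.03],"yaw":-28},{"travel":[10.23,-9.55,2.03],"yaw":-28},{"travel":[10.23,-9.55,2.03],"yaw":-28},{"travel":[10.23,-9.55,2.03],"yaw":-28},{"travel":[10.23,-9.55,2.03],"yaw":-28},{"travel":[10.23,-9.55,2.03],"yaw":-28},{"travel":[10.23,-9.55,2.03],"yaw":-28}]' 1
python3 -c "
from h import *
snap('scene','s1.png')
t=np.array([.911,-.41]);c=np.array([450.1,-116.2])+11*t
go(*c,22,65.8)"
```

```text
time_s: 1.82
ee_pos: [459.9, -121.2, 149.8]
ee_rot: [0.206, 0.979, 0.0, -0.0]
wrist_force: [-0.3, 0.0, -1.0]
width: 85.3
grasp_force: 0.0
travel [-0.002, 0.016, 3.196] yaw(units,j6) [(np.float64(0.09), 10)] t 1.9 ty 66.3 j6 1 dist 128
```

```bash
python3 -m pendant '[{"travel":[0,0,1],"yaw":0},{"travel":[0,0,2],"yaw":0},{"travel":[0,0,2.7],"yaw":0},{"travel":[0,0,3.2],"yaw":0},{"travel":[0,0,3.2],"yaw":0},{"travel":[0,0,3.2],"yaw":0}]' 1
python3 -m pendant '[{"travel":[0,0,0],"yaw":0},{"travel":[0,0,0],"yaw":0},{"travel":[0,0,0],"yaw":0},{"travel":[0,0,0],"yaw":0},{"travel":[0,0,0],"yaw":0},{"travel":[0,0,0],"yaw":0},{"travel":[0,0,0],"yaw":0},{"travel":[0,0,0],"yaw":0}]' 0 20
python3 - <<'E'
from h import *
s=snap('scene');a=s['pixels'][150:270,230:370,::-1];cv2.imwrite('pics/c1.png',cv2.resize(a,(700,600),interpolation=cv2.INTER_CUBIC))
E
```

```text
time_s: 2.37
ee_pos: [458.8, -120.9, 21.2]
ee_rot: [0.209, 0.978, 0.0, -0.002]
wrist_force: [0.5, 0.1, 0.6]
width: 85.2
grasp_force: 0.0
time_s: 3.03
ee_pos: [462.2, -122.4, 24.1]
ee_rot: [0.209, 0.978, -0.001, 0.002]
wrist_force: [-0.9, -0.2, 7.1]
width: 61.7
grasp_force: 23.2
```

View pics/c1.png

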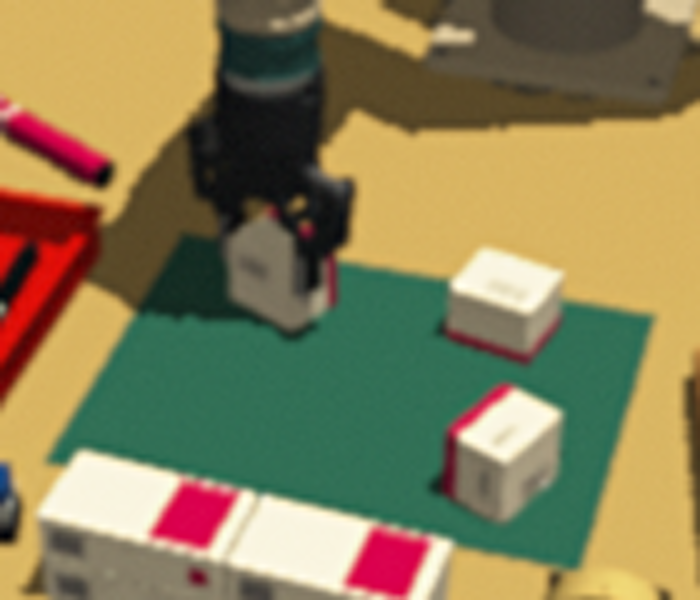

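```bash
python3 -m pendant '[{"travel":[-0.14,0,0],"yaw":0},{"travel":[-0.28,0,0],"yaw":0},{"travel":[-0.42,0,0],"yaw":0},{"travel":[-0.56,0,0.03],"yaw":0},{"travel":[-0.7,0,0.08],"yaw":0},{"travel":[-0.82,0,0.14],"yaw":0},{"travel":[-0.93,0,0.21],"yaw":0},{"travel":[-1.04,0,0.29],"yaw":0},{"travel":[-1.1,0,0.34],"yaw":0},{"travel":[-1.1,0,0.34],"yaw":0}]' - 20
python3 - <<'E'
from h import *
s=snap('scene');a=s['pixels'][150:270,230:370,::-1];cv2.imwrite('pics/c2.png',cv2.resize(a,(700,600),interpolation=cv2.INTER_CUBIC))
E
```

```text
time_s: 3.92
ee_pos: [501.3, -139.9, 9.8]
ee_rot: [0.209, 0.978, -0.0, 0.001]
wrist_force: [-0.9, 0.4, 5.4]
width: 61.6
grasp_force: 23.5
```

View pics/c2.png

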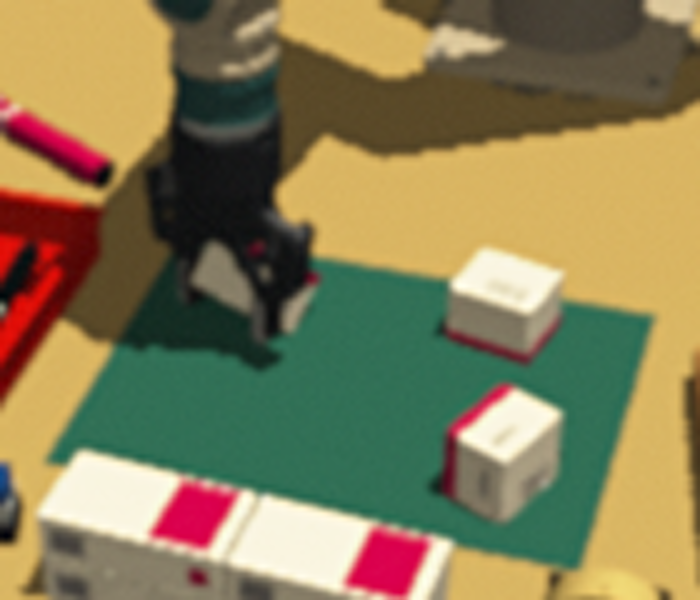

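The carton has tilted well past its balance point, so I'll release it and raise the tool.

```bash
python3 -m pendant '[{"travel":[0,0,0],"yaw":0},{"travel":[0,0,0],"yaw":0},{"travel":[0,0,0],"yaw":0},{"travel":[0,0,0],"yaw":0},{"travel":[0,0,-0.5],"yaw":0},{"travel":[0,0,-1.5],"yaw":0},{"travel":[0,0,-2.5],"yaw":0},{"travel":[-0.3,0,-3.5],"yaw":0},{"travel":[2,0,-3.5],"yaw":0},{"travel":[3,0,-3.5],"yaw":0},{"travel":[3,0,-3.5],"yaw":0},{"travel":[3,0,-3.5],"yaw":0}]' 1
cat >> h.py <<'E'
def cartons(roi=(60,100,325,265),z=48):
    s=snap('top');hsv=cv2.cvtColor(s['pixels'],cv2.COLOR_RGB2HSV)
    for n,m in(('white',cv2.inRange(hsv,(0,0,140),(179,70,255))),('mag',cv2.inRange(hsv,(150,100,70),(176,255,255)))):
        k=np.zeros_like(m);k[roi[1]:roi[3],roi[0]:roi[2]]=m[roi[1]:roi[3],roi[0]:roi[2]]
        k[100:146,212:310]=0
        for c in cv2.findContours(k,cv2.RETR_EXTERNAL,cv2.CHAIN_APPROX_NONE)[0]:
            if cv2.contourArea(c)<25: continue
            w=np.array([ray(s,u,v,z)[:2] for u,v in c[:,0]],np.float32)
            b=cv2.boxPoints(cv2.minAreaRect(w));e=b[1]-b[0];f=b[2]-b[1]
            if np.linalg.norm(f)>np.linalg.norm(e): e,f=f,e
            print(n,b.mean(0).round(1),'L',np.linalg.norm(e).round(1),'W',np.linalg.norm(f).round(1),'ang',round(np.degrees(np.arctan2(e[1],e[0]))%180,1))
    return s
E
python3 - <<'E'
from h import *
cartons((200,165,322,262))
s=snap('scene');a=s['pixels'][150:270,230:370,::-1];cv2.imwrite('pics/c3.png',cv2.resize(a,(700,600),interpolation=cv2.INTER_CUBIC))
E
```

```text
time_s: 4.97
ee_pos: [382.5, -86.7, 146.4]
ee_rot: [0.208, 0.978, 0.001, -0.005]
wrist_force: [-0.7, 0.2, -0.8]
width: 85.1
grasp_force: 0.0
white [397.7 -82.6] L 84.1 W 28.9 ang 89.8
white [404.8 -20.8] L 49.1 W 10.4 ang 153.3
white [440.   45.5] L 64.8 W 58.1 ang 76.8
white [606.6  86.2] L 65.4 W 38.5 ang 157.6
mag [ 497.5 -138.5] L 64.0 W 55.7 ang 66.4
mag [594.3  60.5] L 62.0 W 13.5 ang 156.5
```

View pics/c3.png

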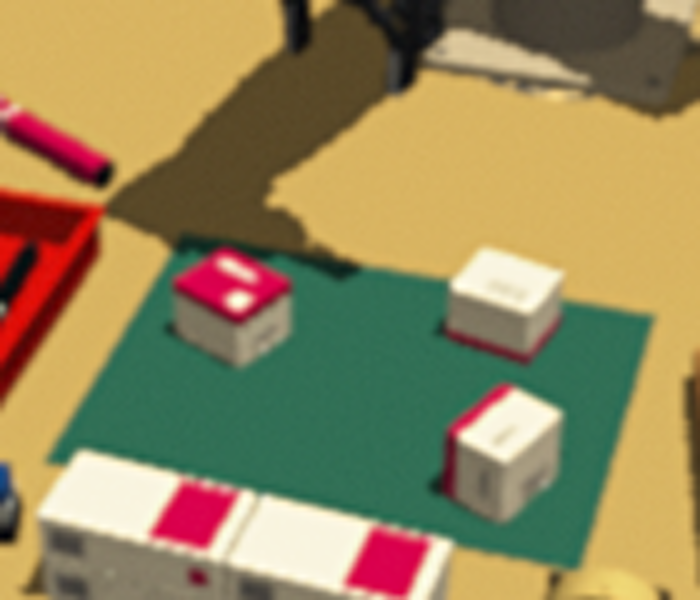

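Carton C is now label up. Next I'll tip B.

```bash
python3 -c "
from h import *
go(609.4,91,130,156.5)"
```

```text
travel [-3.217, 6.369, 0.439] yaw(units,j6) [(np.float64(-18.11), -58)] t 5.1 ty 65.9 j6 2 dist 286
```

```bash
python3 -m pendant '[{"travel":[-3.22,6.37,0.44],"yaw":-18.1},{"travel":[-3.22,6.37,0.44],"yaw":-18.1},{"travel":[-3.22,6.37,0.44],"yaw":-18.1},{"travel":[-3.22,6.37,0.44],"yaw":-18.1},{"travel":[-3.22,6.37,0.44],"yaw":-18.1},{"travel":[-3.22,6.37,0.44],"yaw":-18.1},{"travel":[-3.22,6.37,0.44],"yaw":-18.1},{"travel":[-3.22,6.37,0.44],"yaw":-18.1},{"travel":[-3.22,6.37,0.44],"yaw":-18.1},{"travel":[-3.22,6.37,0.44],"yaw":-18.1},{"travel":[-3.22,6.37,0.44],"yaw":-18.1},{"travel":[-3.22,6.37,0.44],"yaw":-18.1},{"travel":[-3.22,6.37,0.44],"yaw":-18.1},{"travel":[-3.22,6.37,0.44],"yaw":-18.1},{"travel":[-3.22,6.37,0.44],"yaw":-18.1}]' 1
python3 -c "
from h import *
go(609.4,91,22,156.5)"
```

```text
time_s: 6.32
ee_pos: [613.7, 89.6, 130.5]
ee_rot: [-0.547, 0.837, -0.0, 0.0]
wrist_force: [0.5, 0.8, -0.6]
width: 85.4
grasp_force: 0.0
travel [0.011, 0.115, 2.714] yaw(units,j6) [(np.float64(-0.04), -58)] t 6.3 ty 156.3 j6 -64 dist 109
```

```bash
python3 -m pendant '[{"travel":[0,0.1,0.8],"yaw":0},{"travel":[0,0.1,1.6],"yaw":0},{"travel":[0,0.1,2.3],"yaw":0},{"travel":[0,0.1,2.7],"yaw":0},{"travel":[0,0.1,2.7],"yaw":0},{"travel":[0,0.1,2.7],"yaw":0}]' 1
python3 -m pendant '[{"travel":[0,0,0],"yaw":0},{"travel":[0,0,0],"yaw":0},{"travel":[0,0,0],"yaw":0},{"travel":[0,0,0],"yaw":0},{"travel":[0,0,0],"yaw":0},{"travel":[0,0,0],"yaw":0},{"travel":[0,0,0],"yaw":0},{"travel":[0,0,0],"yaw":0}]' 0 20
python3 -m pendant '[{"travel":[-0.14,0,0],"yaw":0},{"travel":[-0.28,0,0],"yaw":0},{"travel":[-0.42,0,0],"yaw":0},{"travel":[-0.56,0,0.03],"yaw":0},{"travel":[-0.7,0,0.08],"yaw":0},{"travel":[-0.82,0,0.14],"yaw":0},{"travel":[-0.93,0,0.21],"yaw":0},{"travel":[-1.04,0,0.29],"yaw":0},{"travel":[-1.1,0,0.34],"yaw":0},{"travel":[-1.1,0,0.34],"yaw":0}]' - 20
python3 - <<'E'
from h import *
s=snap('scene');a=s['pixels'][150:270,280:420,::-1];cv2.imwrite('pics/c4.png',cv2.resize(a,(700,600),interpolation=cv2.INTER_CUBIC))
E
```

```text
time_s: 6.82
ee_pos: [608.2, 91.1, 21.9]
ee_rot: [-0.547, 0.837, 0.001, -0.001]
wrist_force: [-0.2, 0.9, 0.8]
width: 85.0
grasp_force: 0.0
time_s: 7.48
ee_pos: [610.7, 91.4, 25.0]
ee_rot: [-0.548, 0.837, -0.001, 0.002]
wrist_force: [1.0, -0.3, 6.4]
width: 61.7
grasp_force: 24.2
time_s: 8.32
ee_pos: [628.8, 132.7, 13.3]
ee_rot: [-0.548, 0.837, -0.001, 0.003]
wrist_force: [-3.6, 1.5, 15.3]
width: 61.7
grasp_force: 32.1
```

View pics/c4.png

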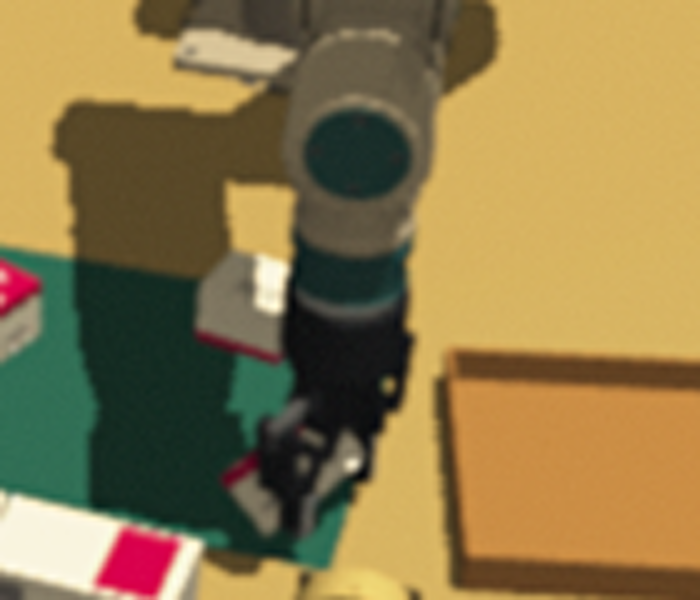

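B is tilted about 45 to 50°. I'll carry it a little farther, then release.

```bash
python3 -m pendant '[{"travel":[-0.1,0,0.02],"yaw":0},{"travel":[-0.25,0,0.06],"yaw":0},{"travel":[-0.3,0,0.08],"yaw":0}]' - 20
python3 -m pendant '[{"travel":[0,0,0],"yaw":0},{"travel":[0,0,0],"yaw":0},{"travel":[0,0,0],"yaw":0},{"travel":[0,0,-0.1],"yaw":0},{"travel":[0,0,-0.5],"yaw":0},{"travel":[0,0,-1.5],"yaw":0},{"travel":[0,0,-2.5],"yaw":0},{"travel":[0.3,0,-3],"yaw":0},{"travel":[2,-2,-3],"yaw":0},{"travel":[3,-4,-3],"yaw":0},{"travel":[3,-4,-3],"yaw":0},{"travel":[3,-4,-3],"yaw":0},{"travel":[3,-4,-3],"yaw":0}]' 1
python3 - <<'E'
from h import *
cartons((190,165,322,262))
E
```

```text
time_s: 8.62
ee_pos: [632.3, 141.3, 8.1]
ee_rot: [-0.547, 0.837, -0.002, -0.0]
wrist_force: [0.0, -5.0, 6.6]
width: 61.5
grasp_force: 31.8
time_s: 9.7
ee_pos: [731.6, -35.1, 126.4]
ee_rot: [-0.547, 0.837, -0.001, 0.0]
wrist_force: [1.2, -0.0, -0.2]
width: 85.2
grasp_force: 0.0
white [524.8  80.2] L 282.6 W 174.7 ang 179.7
mag [ 473.2 -124.6] L 61.3 W 54.8 ang 63.3
```

```bash
python3 -c "
from h import *
go(430,-320,180)"
```

```text
travel [9.507, 4.098, -1.355] yaw(units,j6) [] t 9.8 ty 156.1 j6 -74 dist 418
```

```bash
python3 -m pendant '[{"travel":[9.5,4.1,-1.35],"yaw":0},{"travel":[9.5,4.1,-1.35],"yaw":0},{"travel":[9.5,4.1,-1.35],"yaw":0},{"travel":[9.5,4.1,-1.35],"yaw":0},{"travel":[9.5,4.1,-1.35],"yaw":0},{"travel":[9.5,4.1,-1.35],"yaw":0},{"travel":[9.5,4.1,-1.35],"yaw":0},{"travel":[9.5,4.1,-1.35],"yaw":0},{"travel":[9.5,4.1,-1.35],"yaw":0},{"travel":[9.5,4.1,-1.35],"yaw":0},{"travel":[9.5,4.1,-1.35],"yaw":0},{"travel":[9.5,4.1,-1.35],"yaw":0}]' 1
python3 - <<'E'
from h import *
s=cartons((150,165,322,262))
a=s['pixels'][140:270,80:330,::-1];cv2.imwrite('pics/c5.png',cv2.resize(a,(800,416),interpolation=cv2.INTER_CUBIC))
E
```

```text
time_s: 10.75
ee_pos: [426.0, -315.3, 180.7]
ee_rot: [-0.546, 0.838, -0.0, 0.0]
wrist_force: [0.9, 0.7, 0.3]
width: 85.7
grasp_force: 0.0
white [440.4  45.4] L 64.8 W 57.2 ang 76.8
mag [ 472.1 -124.2] L 63.9 W 55.2 ang 66.5
mag [630.  141.5] L 62.1 W 54.8 ang 158.8
```

View pics/c5.png

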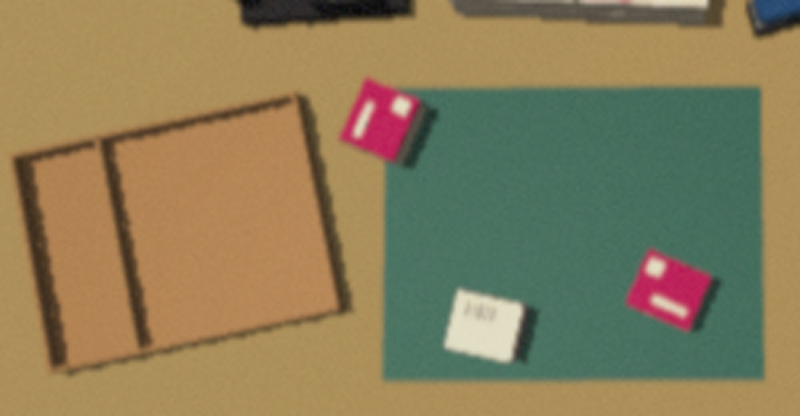

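B is label up at (630,141). C was knocked to (472,-124) but is still label up. Next is A, which needs two tips.

```bash
python3 -c "
from h import *
go(455,42.5,130,76.6)"
```

```text
travel [-8.45, 2.943, 1.262] yaw(units,j6) [(np.float64(15.94), 19)] t 10.8 ty 156.3 j6 -110 dist 361
```

```bash
python3 -m pendant '[{"travel":[-8.45,2.94,1.26],"yaw":15.9},{"travel":[-8.45,2.94,1.26],"yaw":15.9},{"travel":[-8.45,2.94,1.26],"yaw":15.9},{"travel":[-8.45,2.94,1.26],"yaw":15.9},{"travel":[-8.45,2.94,1.26],"yaw":15.9},{"travel":[-8.45,2.94,1.26],"yaw":15.9},{"travel":[-8.45,2.94,1.26],"yaw":15.9},{"travel":[-8.45,2.94,1.26],"yaw":15.9},{"travel":[-8.45,2.94,1.26],"yaw":15.9},{"travel":[-8.45,2.94,1.26],"yaw":15.9},{"travel":[-8.45,2.94,1.26],"yaw":15.9},{"travel":[-8.45,2.94,1.26],"yaw":15.9},{"travel":[-8.45,2.94,1.26],"yaw":15.9},{"travel":[-8.45,2.94,1.26],"yaw":15.9}]' 1
python3 -c "
from h import *
go(455,42.5,15,76.6)"
```

```text
time_s: 11.97
ee_pos: [454.6, 44.2, 129.4]
ee_rot: [0.111, 0.994, 0.0, -0.0]
wrist_force: [0.5, -0.0, -0.6]
width: 85.3
grasp_force: 0.0
travel [-0.022, -0.04, 2.861] yaw(units,j6) [(np.float64(0.12), 19)] t 12.0 ty 77.2 j6 10 dist 114
```

```bash
python3 -m pendant '[{"travel":[0,0,0.8],"yaw":0},{"travel":[0,0,1.6],"yaw":0},{"travel":[0,0,2.4],"yaw":0},{"travel":[0,0,2.85],"yaw":0},{"travel":[0,0,2.85],"yaw":0},{"travel":[0,0,2.85],"yaw":0}]' 1
python3 -m pendant '[{"travel":[0,0,0],"yaw":0},{"travel":[0,0,0],"yaw":0},{"travel":[0,0,0],"yaw":0},{"travel":[0,0,0],"yaw":0},{"travel":[0,0,0],"yaw":0},{"travel":[0,0,0],"yaw":0},{"travel":[0,0,0],"yaw":0},{"travel":[0,0,0],"yaw":0}]' 0 20
python3 -m pendant '[{"travel":[-0.15,0,0],"yaw":0},{"travel":[-0.31,0,0],"yaw":0},{"travel":[-0.46,0,0.02],"yaw":0},{"travel":[-0.62,0,0.05],"yaw":0},{"travel":[-0.73,0,0.1],"yaw":0},{"travel":[-0.83,0,0.16],"yaw":0},{"travel":[-0.9,0,0.22],"yaw":0},{"travel":[-0.96,0,0.27],"yaw":0},{"travel":[-1.06,0,0.32],"yaw":0},{"travel":[-1.06,0,0.32],"yaw":0}]' - 20
python3 - <<'E'
from h import *
s=snap('scene');a=s['pixels'][150:270,280:420,::-1];cv2.imwrite('pics/c6.png',cv2.resize(a,(700,600),interpolation=cv2.INTER_CUBIC))
E
```

```text
time_s: 12.47
ee_pos: [453.7, 42.9, 15.0]
ee_rot: [0.113, 0.994, -0.0, -0.001]
wrist_force: [-0.0, -0.0, -0.2]
width: 85.9
grasp_force: 0.0
time_s: 13.13
ee_pos: [457.0, 42.5, 17.6]
ee_rot: [0.114, 0.994, -0.0, 0.002]
wrist_force: [-0.1, -0.9, 7.9]
width: 61.7
grasp_force: 20.3
time_s: 13.97
ee_pos: [495.9, 33.4, 3.5]
ee_rot: [0.114, 0.994, 0.0, -0.0]
wrist_force: [-1.6, 1.4, 4.3]
width: 61.8
grasp_force: 22.5
```

View pics/c6.png

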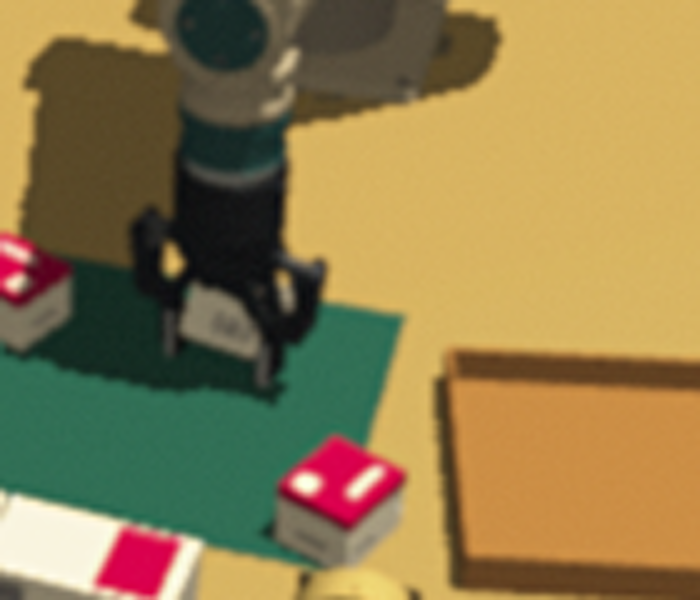

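A is tilted about 65°. I'll release it, raise the tool and measure.

```bash
python3 -m pendant '[{"travel":[0,0,0],"yaw":0},{"travel":[0,0,0],"yaw":0},{"travel":[0,0,0],"yaw":0},{"travel":[0,0,-0.1],"yaw":0},{"travel":[0,0,-0.5],"yaw":0},{"travel":[0,0,-1.5],"yaw":0},{"travel":[0,0,-2.5],"yaw":0},{"travel":[0,0,-3],"yaw":0},{"travel":[1,0,-3],"yaw":0},{"travel":[2,-2,-3],"yaw":0},{"travel":[3,-5,-3],"yaw":0},{"travel":[3,-5,-3],"yaw":0},{"travel":[3,-5,-3],"yaw":0},{"travel":[3,-5,-3],"yaw":0}]' 1
python3 - <<'E'
from h import *
s=cartons((150,165,322,262),54)
print(telemetry.sense()['ee_pos'])
E
```

```text
time_s: 15.18
ee_pos: [336.8, -129.4, 123.4]
ee_rot: [0.113, 0.994, -0.0, 0.001]
wrist_force: [1.1, -0.8, -0.2]
width: 85.1
grasp_force: 0.0
white [441.4  46.5] L 64.5 W 57.6 ang 76.9
mag [ 471.9 -124.1] L 63.6 W 54.9 ang 66.4
mag [629.5 139.8] L 61.9 W 54.7 ang 156.8
[ 332.9427737  -135.43673386  123.16700141]
```

A fell back to lying on its label because the tilt was not enough. I'll retry with a higher grip, a gentler descent and a longer drag.

```bash
python3 -c "
from h import *
go(454,42.5,110,76.6)"
```

```text
travel [-1.896, 5.037, 0.295] yaw(units,j6) [(np.float64(-0.04), 19)] t 15.2 ty 76.4 j6 -19 dist 216
```

```bash
python3 -m pendant '[{"travel":[-1.9,5.04,0.3],"yaw":0},{"travel":[-1.9,5.04,0.3],"yaw":0},{"travel":[-1.9,5.04,0.3],"yaw":0},{"travel":[-1.9,5.04,0.3],"yaw":0},{"travel":[-1.9,5.04,0.3],"yaw":0},{"travel":[-1.9,5.04,0.3],"yaw":0},{"travel":[-1.9,5.04,0.3],"yaw":0},{"travel":[-1.9,5.04,0.3],"yaw":0},{"travel":[-1.9,5.04,1],"yaw":0},{"travel":[-1.9,5.04,1.8],"yaw":0},{"travel":[-1.9,5.04,2.57],"yaw":0},{"travel":[-1.9,5.04,2.57],"yaw":0},{"travel":[-1.9,5.04,2.57],"yaw":0}]' 1
python3 -m pendant '[{"travel":[0,0,0],"yaw":0},{"travel":[0,0,0],"yaw":0},{"travel":[0,0,0],"yaw":0},{"travel":[0,0,0],"yaw":0},{"travel":[0,0,0],"yaw":0},{"travel":[0,0,0],"yaw":0},{"travel":[0,0,0],"yaw":0},{"travel":[0,0,0],"yaw":0}]' 0 20
python3 -m pendant '[{"travel":[-0.15,0,0],"yaw":0},{"travel":[-0.31,0,0],"yaw":0},{"travel":[-0.46,0,0.0],"yaw":0},{"travel":[-0.62,0,0.03],"yaw":0},{"travel":[-0.73,0,0.07],"yaw":0},{"travel":[-0.85,0,0.12],"yaw":0},{"travel":[-0.95,0,0.16],"yaw":0},{"travel":[-1.05,0,0.2],"yaw":0},{"travel":[-1.2,0,0.24],"yaw":0},{"travel":[-1.35,0,0.26],"yaw":0},{"travel":[-1.5,0,0.28],"yaw":0},{"travel":[-1.5,0,0.28],"yaw":0}]' - 20
python3 - <<'E'
from h import *
s=snap('scene');a=s['pixels'][150:270,280:420,::-1];cv2.imwrite('pics/c7.png',cv2.resize(a,(700,600),interpolation=cv2.INTER_CUBIC))
E
```

```text
time_s: 16.32
ee_pos: [454.5, 49.6, 19.0]
ee_rot: [0.115, 0.993, -0.0, -0.003]
wrist_force: [-0.1, 0.1, 0.7]
width: 85.0
grasp_force: 0.0
time_s: 16.98
ee_pos: [459.7, 49.7, 22.5]
ee_rot: [0.114, 0.993, -0.001, 0.002]
wrist_force: [-1.6, -4.3, 7.5]
width: 62.1
grasp_force: 21.7
time_s: 17.98
ee_pos: [518.3, 36.8, 9.5]
ee_rot: [0.114, 0.993, 0.0, 0.001]
wrist_force: [-1.2, 0.3, 3.1]
width: 61.4
grasp_force: 21.3
```

View pics/c7.png

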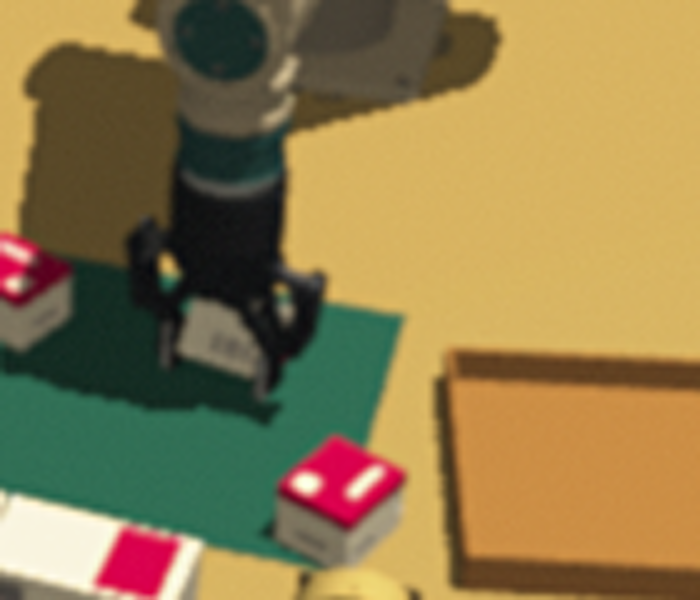

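```bash
python3 -m pendant '[{"travel":[-0.1,0,0.06],"yaw":0},{"travel":[-0.2,0,0.12],"yaw":0},{"travel":[-0.4,0,0.14],"yaw":0},{"travel":[-0.6,0,0.15],"yaw":0},{"travel":[-0.6,0,0.15],"yaw":0}]' - 20
python3 - <<'E'
from h import *
s=snap('scene');a=s['pixels'][190:240,300:360,::-1];cv2.imwrite('pics/c8.png',cv2.resize(a,(720,600),interpolation=cv2.INTER_CUBIC))
E
```

```text
time_s: 18.45
ee_pos: [542.3, 31.0, 3.1]
ee_rot: [0.114, 0.993, -0.0, 0.002]
wrist_force: [-0.2, -0.3, -0.8]
width: 61.4
grasp_force: 22.1
```

View pics/c8.png

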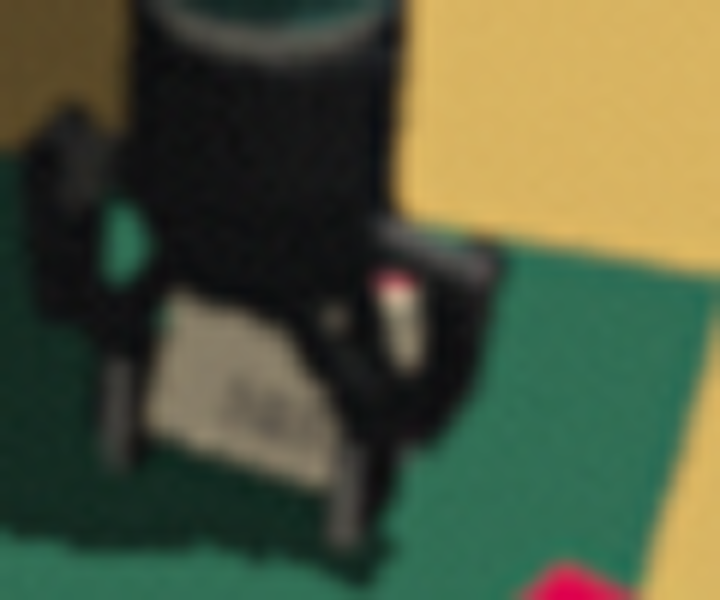

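The magenta edge now sits high at the back, so the tilt looks well past 50°. I'll release and check from numbers.

```bash
python3 -m pendant '[{"travel":[0,0,0],"yaw":0},{"travel":[0,0,0],"yaw":0},{"travel":[0,0,0],"yaw":0},{"travel":[0,0,-0.1],"yaw":0},{"travel":[0,0,-0.5],"yaw":0},{"travel":[0,0,-1.5],"yaw":0},{"travel":[0,0,-2.5],"yaw":0},{"travel":[0,0,-3],"yaw":0},{"travel":[1,-1,-3],"yaw":0},{"travel":[2,-2,-3],"yaw":0},{"travel":[3,-3,-3],"yaw":0},{"travel":[4,-5,-3],"yaw":0},{"travel":[4,-5,-3],"yaw":0},{"travel":[4,-5,-3],"yaw":0},{"travel":[4,-5,-3],"yaw":0}]' 1
python3 - <<'E'
from h import *
s=cartons((150,165,322,262),54)
E
```

```text
time_s: 19.75
ee_pos: [334.0, -129.0, 122.7]
ee_rot: [0.117, 0.993, -0.001, -0.001]
wrist_force: [0.1, 0.1, 0.2]
width: 85.0
grasp_force: 0.0
white [532.6  34.7] L 64.5 W 38.7 ang 77.2
mag [ 471.8 -124. ] L 63.6 W 55.2 ang 66.4
mag [507.2  37.8] L 66.0 W 7.8 ang 75.8
mag [629.5 139.8] L 61.9 W 54.7 ang 156.8
```

A now stands with its label facing back. Now the second tip.

```bash
python3 -c "
from h import *
go(538.5,33,110,77)"
```

```text
travel [-4.006, 5.11, 0.313] yaw(units,j6) [(np.float64(-0.08), 17)] t 19.8 ty 76.6 j6 -18 dist 260
```

```bash
python3 -m pendant '[{"travel":[-4,5.0,0.3],"yaw":0},{"travel":[-4,5.0,0.3],"yaw":0},{"travel":[-4,5.0,0.3],"yaw":0},{"travel":[-4,5.0,0.3],"yaw":0},{"travel":[-4,5.0,0.3],"yaw":0},{"travel":[-4,5.0,0.3],"yaw":0},{"travel":[-4,5.0,0.3],"yaw":0},{"travel":[-4,5.0,0.3],"yaw":0},{"travel":[-4,5.0,0.3],"yaw":0},{"travel":[-4,5.0,0.3],"yaw":0}]' 1
python3 -c "
from h import *
go(538.5,33,22,77)"
```

```text
time_s: 20.63
ee_pos: [538.1, 31.7, 110.6]
ee_rot: [0.114, 0.993, -0.0, -0.001]
wrist_force: [-0.7, -0.3, 1.3]
width: 85.3
grasp_force: 0.0
travel [-0.007, 0.035, 2.215] yaw(units,j6) [(np.float64(-0.02), 17)] t 20.6 ty 76.9 j6 10 dist 89
```

```bash
python3 -m pendant '[{"travel":[0,0.04,0.8],"yaw":0},{"travel":[0,0.04,1.6],"yaw":0},{"travel":[0,0.04,2.2],"yaw":0},{"travel":[0,0.04,2.2],"yaw":0},{"travel":[0,0.04,2.2],"yaw":0}]' 1
python3 -m pendant '[{"travel":[0,0,0],"yaw":0},{"travel":[0,0,0],"yaw":0},{"travel":[0,0,0],"yaw":0},{"travel":[0,0,0],"yaw":0},{"travel":[0,0,0],"yaw":0},{"travel":[0,0,0],"yaw":0},{"travel":[0,0,0],"yaw":0},{"travel":[0,0,0],"yaw":0}]' 0 20
python3 -m pendant '[{"travel":[-0.14,0,0],"yaw":0},{"travel":[-0.28,0,0],"yaw":0},{"travel":[-0.42,0,0],"yaw":0},{"travel":[-0.56,0,0.03],"yaw":0},{"travel":[-0.7,0,0.08],"yaw":0},{"travel":[-0.82,0,0.14],"yaw":0},{"travel":[-0.93,0,0.21],"yaw":0},{"travel":[-1.04,0,0.29],"yaw":0},{"travel":[-1.2,0,0.36],"yaw":0},{"travel":[-1.35,0,0.4],"yaw":0},{"travel":[-1.35,0,0.4],"yaw":0}]' - 20
python3 -m pendant '[{"travel":[0,0,0],"yaw":0},{"travel":[0,0,0],"yaw":0},{"travel":[0,0,0],"yaw":0},{"travel":[0,0,-0.1],"yaw":0},{"travel":[0,0,-0.5],"yaw":0},{"travel":[0,0,-1.5],"yaw":0},{"travel":[0,0,-2.5],"yaw":0},{"travel":[0,0,-3],"yaw":0},{"travel":[1,-1,-3],"yaw":0},{"travel":[2,-2,-3],"yaw":0},{"travel":[3,-3,-3],"yaw":0},{"travel":[4,-4,-3],"yaw":0},{"travel":[5,-5,-3],"yaw":0},{"travel":[5,-5,-3],"yaw":0},{"travel":[5,-5,-3],"yaw":0},{"travel":[5,-5,-3],"yaw":0}]' 1
python3 - <<'E'
from h import *
s=cartons((150,165,322,262),48)
E
```

```text
time_s: 21.05
ee_pos: [537.1, 32.5, 22.1]
ee_rot: [0.115, 0.993, -0.0, -0.002]
wrist_force: [-0.1, 0.6, 0.5]
width: 85.5
grasp_force: 0.0
time_s: 21.72
ee_pos: [541.9, 32.7, 25.2]
ee_rot: [0.114, 0.993, -0.0, 0.002]
wrist_force: [-0.5, -1.5, 6.8]
width: 61.9
grasp_force: 23.8
time_s: 22.63
ee_pos: [592.9, 21.1, 7.5]
ee_rot: [0.114, 0.993, 0.0, 0.0]
wrist_force: [-2.1, 0.2, 3.7]
width: 61.4
grasp_force: 27.7
time_s: 23.97
ee_pos: [347.1, -129.5, 126.4]
ee_rot: [0.117, 0.993, -0.0, -0.002]
wrist_force: [-0.4, 1.1, -0.5]
width: 85.4
grasp_force: 0.0
mag [ 472.1 -124.2] L 63.9 W 55.1 ang 66.4
mag [583.4  23.2] L 64.4 W 55.6 ang 76.6
mag [630.5 141. ] L 62.2 W 54.9 ang 156.8
```

All three cartons are label up. Now I'll check my tray pose estimate by drawing its outline over both views.

```bash
cat >> h.py <<'E'
TC=np.array([530.,338.]);TA=np.radians(12.3)
def tray(x,y,z=0):
    c,s=np.cos(TA),np.sin(TA);return np.array([TC[0]+c*x-s*y,TC[1]+s*x+c*y,z])
E
python3 - <<'E'
from h import *
o=[]
for n,(u0,v0,u1,v1),k in(('top',(70,160,200,270),5),('scene',(355,210,475,280),5)):
    s=snap(n);a=cv2.resize(s['pixels'][v0:v1,u0:u1,::-1],None,fx=k,fy=k,interpolation=cv2.INTER_CUBIC)
    for P,z,c in(([(-105,-137.5),(105,-137.5),(105,137.5),(-105,137.5)],30,(255,255,0)),([(-101,-133.5),(101,-133.5),(101,52.5),(-101,52.5)],4,(0,255,0)),([(-101,56.5),(101,56.5),(101,133.5),(-101,133.5)],4,(0,255,0))):
        q=np.array([(proj(s,tray(*p,z))-[u0,v0]+.5)*k for p in P]).astype(int)
        cv2.polylines(a,[q],True,c,1)
    o.append(a)
w=max(a.shape[1] for a in o)
o=[cv2.copyMakeBorder(a,0,0,0,w-a.shape[1],0) for a in o]
a=np.vstack(o);a=cv2.resize(a,None,fx=.65,fy=.65,interpolation=cv2.INTER_AREA);print(a.shape);cv2.imwrite('pics/ov.png',a)
E
```

```text
(585, 422, 3)
```

View pics/ov.png

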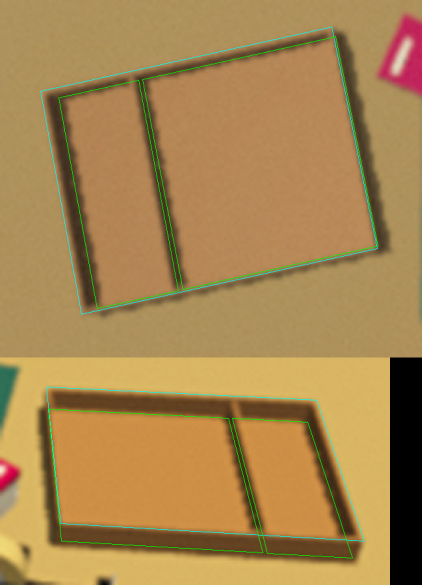

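The outline fits the tray in both views. Next I'll fetch B.

```bash
python3 -c "
from h import *
go(630.5,142,110,156.8)
print(tray(0,19.5),tray(0,-40.5),tray(0,-100.5))"
```

```text
travel [-5.218, 8.176, 0.445] yaw(units,j6) [(np.float64(-15.99), -54)] t 24.1 ty 76.8 j6 -17 dist 388
[525.84590747 357.0523887    0.        ] [538.62773064 298.42965424   0.        ] [551.40955382 239.80691977   0.        ]
```

```bash
python3 -m pendant '[{"travel":[-5.2,8.18,0.4],"yaw":-16},{"travel":[-5.2,8.18,0.4],"yaw":-16},{"travel":[-5.2,8.18,0.4],"yaw":-16},{"travel":[-5.2,8.18,0.4],"yaw":-16},{"travel":[-5.2,8.18,0.4],"yaw":-16},{"travel":[-5.2,8.18,0.4],"yaw":-16},{"travel":[-5.2,8.18,0.4],"yaw":-16},{"travel":[-5.2,8.18,0.4],"yaw":-16},{"travel":[-5.2,8.18,0.4],"yaw":-16},{"travel":[-5.2,8.18,0.4],"yaw":-16},{"travel":[-5.2,8.18,0.4],"yaw":-16},{"travel":[-5.2,8.18,0.4],"yaw":-16},{"travel":[-5.2,8.18,0.4],"yaw":-16},{"travel":[-5.2,8.18,0.4],"yaw":-16},{"travel":[-5.2,8.18,0.4],"yaw":-16}]' 1
python3 -c "
from h import *
go(630.5,142,12,156.8)"
```

```text
time_s: 25.37
ee_pos: [628.7, 143.1, 110.8]
ee_rot: [-0.551, 0.835, 0.0, -0.0]
wrist_force: [0.5, 0.4, -0.2]
width: 85.1
grasp_force: 0.0
travel [0.008, -0.054, 2.471] yaw(units,j6) [(np.float64(0.0), -54)] t 25.4 ty 156.8 j6 -60 dist 99
```

```bash
python3 -m pendant '[{"travel":[0,-0.05,0.8],"yaw":0},{"travel":[0,-0.05,1.6],"yaw":0},{"travel":[0,-0.05,2.2],"yaw":0},{"travel":[0,-0.05,2.47],"yaw":0},{"travel":[0,-0.05,2.47],"yaw":0},{"travel":[0,-0.05,2.47],"yaw":0}]' 1
python3 -m pendant '[{"travel":[0,0,0],"yaw":0},{"travel":[0,0,0],"yaw":0},{"travel":[0,0,0],"yaw":0},{"travel":[0,0,0],"yaw":0},{"travel":[0,0,0],"yaw":0},{"travel":[0,0,0],"yaw":0},{"travel":[0,0,0],"yaw":0},{"travel":[0,0,0],"yaw":0}]' 0 50
python3 -m pendant '[{"travel":[0,0,-0.5],"yaw":0},{"travel":[0,0,-1],"yaw":0},{"travel":[0,0,-1.7],"yaw":0},{"travel":[0,0,-2.2],"yaw":0},{"travel":[0,0,-2.2],"yaw":0}]'
python3 -c "
from h import *
go(525.8,357,100,12.3)"
```

```text
time_s: 25.87
ee_pos: [630.7, 142.0, 12.3]
ee_rot: [-0.551, 0.835, 0.0, -0.0]
wrist_force: [0.3, -0.2, 0.9]
width: 85.1
grasp_force: 0.0
time_s: 26.53
ee_pos: [633.1, 142.5, 14.7]
ee_rot: [-0.551, 0.834, -0.001, 0.002]
wrist_force: [1.0, -0.3, 6.2]
width: 61.3
grasp_force: 56.6
time_s: 26.95
ee_pos: [634.7, 142.8, 105.7]
ee_rot: [-0.551, 0.834, -0.002, 0.004]
wrist_force: [1.2, 0.1, -1.4]
width: 61.2
grasp_force: 55.9
travel [-3.858, 4.604, 0.123] yaw(units,j6) [(np.float64(-7.08), -68)] t 26.9 ty 156.9 j6 -60 dist 240
```

```bash
python3 -m pendant '[{"travel":[-0.6,0.75,0],"yaw":-1.2},{"travel":[-1.2,1.5,0],"yaw":-2.4},{"travel":[-1.9,2.3,0],"yaw":-3.6},{"travel":[-2.5,3,0],"yaw":-4.8},{"travel":[-3.2,3.8,0],"yaw":-6},{"travel":[-3.86,4.6,0.1],"yaw":-7.08},{"travel":[-3.86,4.6,0.1],"yaw":-7.08},{"travel":[-3.86,4.6,0.1],"yaw":-7.08},{"travel":[-3.86,4.6,0.1],"yaw":-7.08}]'
python3 -c "
from h import *
go(525.8,357,19,12.3);print(telemetry.sense()['width'])"
```

```text
time_s: 27.7
ee_pos: [521.4, 356.2, 95.1]
ee_rot: [0.779, -0.627, -0.0, 0.001]
wrist_force: [-0.6, -0.1, -1.2]
width: 61.3
grasp_force: 55.8
travel [0.001, -0.115, 1.902] yaw(units,j6) [(np.float64(0.01), -68)] t 27.7 ty -167.7 j6 -74 dist 76
61.28673920321372
```

```bash
python3 -m pendant '[{"travel":[0,-0.11,0.5],"yaw":0},{"travel":[0,-0.11,1],"yaw":0},{"travel":[0,-0.11,1.4],"yaw":0},{"travel":[0,-0.11,1.7],"yaw":0},{"travel":[0,-0.11,1.9],"yaw":0},{"travel":[0,-0.11,1.9],"yaw":0},{"travel":[0,-0.11,1.9],"yaw":0}]'
python3 -m pendant '[{"travel":[0,0,0],"yaw":0},{"travel":[0,0,0],"yaw":0},{"travel":[0,0,0],"yaw":0},{"travel":[0,0,0],"yaw":0},{"travel":[0,0,0],"yaw":0},{"travel":[0,0,-1],"yaw":0},{"travel":[0,0,-2],"yaw":0},{"travel":[0,0,-2.5],"yaw":0},{"travel":[0,0,-2.5],"yaw":0}]' 1
python3 -c "
from h import *
go(583.4,23.5,115,76.6)"
```

```text
time_s: 28.28
ee_pos: [527.2, 356.7, 20.2]
ee_rot: [0.778, -0.628, 0.0, -0.0]
wrist_force: [0.8, 0.1, -1.8]
width: 61.3
grasp_force: 56.3
time_s: 29.03
ee_pos: [530.6, 359.8, 127.0]
ee_rot: [0.779, -0.627, 0.002, -0.006]
wrist_force: [1.1, -0.5, 0.0]
width: 85.7
grasp_force: 0.0
travel [8.497, 0.509, 0.265] yaw(units,j6) [(np.float64(23.15), 16)] t 29.0 ty -167.7 j6 -74 dist 341
```

```bash
python3 -m pendant '[{"travel":[8.5,0.5,0.1],"yaw":23.15},{"travel":[8.5,0.5,0.1],"yaw":23.15},{"travel":[8.5,0.5,0.1],"yaw":23.15},{"travel":[8.5,0.5,0.1],"yaw":23.15},{"travel":[8.5,0.5,0.1],"yaw":23.15},{"travel":[8.5,0.5,0.1],"yaw":23.15},{"travel":[8.5,0.5,0.1],"yaw":23.15},{"travel":[8.5,0.5,0.1],"yaw":23.15},{"travel":[8.5,0.5,0.1],"yaw":23.15},{"travel":[8.5,0.5,0.1],"yaw":23.15},{"travel":[8.5,0.5,0.1],"yaw":23.15},{"travel":[8.5,0.5,0.1],"yaw":23.15},{"travel":[8.5,0.5,0.1],"yaw":23.15},{"travel":[8.5,0.5,0.1],"yaw":23.15},{"travel":[8.5,0.5,0.1],"yaw":23.15},{"travel":[8.5,0.5,0.1],"yaw":23.15},{"travel":[8.5,0.5,0.1],"yaw":23.15},{"travel":[8.5,0.5,0.1],"yaw":23.15}]' 1
python3 -c "
from h import *
cartons((80,150,325,270))
go(583.4,23.5,12,76.6)"
```

```text
time_s: 30.53
ee_pos: [578.9, 21.0, 115.5]
ee_rot: [0.116, 0.993, -0.0, -0.001]
wrist_force: [0.4, 0.3, -0.1]
width: 85.6
grasp_force: 0.0
white [648.5  49.7] L 126.3 W 11.3 ang 173.9
white [536.1 157. ] L 367.2 W 178.8 ang 174.9
mag [ 473.  -124.2] L 63.4 W 56.2 ang 65.9
mag [526.4 356.2] L 64.6 W 56.5 ang 11.1
mag [561.8  16.8] L 38.7 W 16.7 ang 81.6
travel [-0.096, 0.085, 2.589] yaw(units,j6) [(np.float64(0.03), 16)] t 30.6 ty 76.7 j6 9 dist 104
```

```bash
python3 -m pendant '[{"travel":[-0.1,0.08,0.8],"yaw":0},{"travel":[-0.1,0.08,1.6],"yaw":0},{"travel":[-0.1,0.08,2.3],"yaw":0},{"travel":[-0.1,0.08,2.57],"yaw":0},{"travel":[-0.1,0.08,2.57],"yaw":0},{"travel":[-0.1,0.08,2.57],"yaw":0}]' 1
python3 -m pendant '[{"travel":[0,0,0],"yaw":0},{"travel":[0,0,0],"yaw":0},{"travel":[0,0,0],"yaw":0},{"travel":[0,0,0],"yaw":0},{"travel":[0,0,0],"yaw":0},{"travel":[0,0,0],"yaw":0},{"travel":[0,0,0],"yaw":0},{"travel":[0,0,0],"yaw":0}]' 0 50
python3 -m pendant '[{"travel":[0,0,-0.5],"yaw":0},{"travel":[0,0,-1],"yaw":0},{"travel":[0,0,-1.7],"yaw":0},{"travel":[0,0,-2.4],"yaw":0},{"travel":[0,0,-2.4],"yaw":0}]'
python3 -c "
from h import *
go(538.6,298.4,110,12.3)"
```

```text
time_s: 31.08
ee_pos: [583.8, 23.2, 13.3]
ee_rot: [0.116, 0.993, -0.0, -0.0]
wrist_force: [-0.0, -0.5, 0.8]
width: 85.5
grasp_force: 0.0
time_s: 31.75
ee_pos: [586.4, 22.9, 15.8]
ee_rot: [0.117, 0.993, 0.0, 0.002]
wrist_force: [0.9, 0.3, 6.2]
width: 61.4
grasp_force: 56.4
time_s: 32.17
ee_pos: [588.5, 22.9, 115.7]
ee_rot: [0.117, 0.993, 0.0, 0.005]
wrist_force: [2.1, -0.6, -0.4]
width: 61.5
grasp_force: 55.7
travel [2.813, 6.409, 0.124] yaw(units,j6) [(np.float64(-23.14), -73)] t 32.2 ty 76.6 j6 9 dist 280
```

```bash
python3 -m pendant '[{"travel":[2.8,6.4,0.1],"yaw":-23.15},{"travel":[2.8,6.4,0.1],"yaw":-23.15},{"travel":[2.8,6.4,0.1],"yaw":-23.15},{"travel":[2.8,6.4,0.1],"yaw":-23.15},{"travel":[2.8,6.4,0.1],"yaw":-23.15},{"travel":[2.8,6.4,0.1],"yaw":-23.15},{"travel":[2.8,6.4,0.1],"yaw":-23.15},{"travel":[2.8,6.4,0.1],"yaw":-23.15},{"travel":[2.8,6.4,0.1],"yaw":-23.15},{"travel":[2.8,6.4,0.1],"yaw":-23.15},{"travel":[2.8,6.4,0.1],"yaw":-23.15},{"travel":[2.8,6.4,0.1],"yaw":-23.15},{"travel":[2.8,6.4,0.1],"yaw":-23.15},{"travel":[2.8,6.4,0.1],"yaw":-23.15},{"travel":[2.8,6.4,0.1],"yaw":-23.15},{"travel":[2.8,6.4,0.1],"yaw":-23.15},{"travel":[2.8,6.4,0.1],"yaw":-23.15},{"travel":[2.8,6.4,0.1],"yaw":-23.15},{"travel":[2.8,6.4,0.1],"yaw":-23.15}]'
python3 -c "
from h import *
go(538.6,298.0,20,12.3);print(telemetry.sense()['width'])"
```

```text
time_s: 33.75
ee_pos: [534.2, 298.0, 104.9]
ee_rot: [0.778, -0.628, -0.0, 0.0]
wrist_force: [-0.3, -0.5, -1.8]
width: 61.3
grasp_force: 55.7
travel [0.023, -0.11, 2.122] yaw(units,j6) [(np.float64(-0.03), -73)] t 33.8 ty -167.8 j6 -79 dist 85
61.32759937555427
```

```bash
python3 -m pendant '[{"travel":[-0.04,-0.11,0.5],"yaw":0},{"travel":[-0.04,-0.11,1],"yaw":0},{"travel":[-0.04,-0.11,1.5],"yaw":0},{"travel":[-0.04,-0.11,1.9],"yaw":0},{"travel":[-0.04,-0.11,2.12],"yaw":0},{"travel":[-0.04,-0.11,2.12],"yaw":0},{"travel":[-0.04,-0.11,2.12],"yaw":0}]'
python3 -m pendant '[{"travel":[0,0,0],"yaw":0},{"travel":[0,0,0],"yaw":0},{"travel":[0,0,0],"yaw":0},{"travel":[0,0,0],"yaw":0},{"travel":[0,0,0],"yaw":0},{"travel":[0,0,-1],"yaw":0},{"travel":[0,0,-2],"yaw":0},{"travel":[0,0,-2.5],"yaw":0},{"travel":[0,0,-2.5],"yaw":0}]' 1
python3 -c "
from h import *
go(473,-123.7,115,66.2)"
```

```text
time_s: 34.33
ee_pos: [538.8, 300.8, 20.7]
ee_rot: [0.778, -0.628, 0.0, -0.0]
wrist_force: [0.5, 0.4, -1.1]
width: 61.0
grasp_force: 56.5
time_s: 35.08
ee_pos: [543.0, 302.6, 127.2]
ee_rot: [0.779, -0.627, 0.003, -0.005]
wrist_force: [1.2, 0.3, 0.2]
width: 85.4
grasp_force: 0.0
travel [10.04, 3.985, 0.235] yaw(units,j6) [(np.float64(25.22), 9)] t 35.1 ty -167.7 j6 -79 dist 432
```

```bash
python3 -m pendant '[{"travel":[10.0,4.0,0.1],"yaw":25.2},{"travel":[10.0,4.0,0.1],"yaw":25.2},{"travel":[10.0,4.0,0.1],"yaw":25.2},{"travel":[10.0,4.0,0.1],"yaw":25.2},{"travel":[10.0,4.0,0.1],"yaw":25.2},{"travel":[10.0,4.0,0.1],"yaw":25.2},{"travel":[10.0,4.0,0.1],"yaw":25.2},{"travel":[10.0,4.0,0.1],"yaw":25.2},{"travel":[10.0,4.0,0.1],"yaw":25.2},{"travel":[10.0,4.0,0.1],"yaw":25.2},{"travel":[10.0,4.0,0.1],"yaw":25.2},{"travel":[10.0,4.0,0.1],"yaw":25.2},{"travel":[10.0,4.0,0.1],"yaw":25.2},{"travel":[10.0,4.0,0.1],"yaw":25.2},{"travel":[10.0,4.0,0.1],"yaw":25.2},{"travel":[10.0,4.0,0.1],"yaw":25.2},{"travel":[10.0,4.0,0.1],"yaw":25.2},{"travel":[10.0,4.0,0.1],"yaw":25.2},{"travel":[10.0,4.0,0.1],"yaw":25.2},{"travel":[10.0,4.0,0.1],"yaw":25.2}]' 1
python3 -c "
from h import *
cartons((80,150,230,270),50)
go(471.5,-123.2,12,66.2)"
```

```text
time_s: 36.75
ee_pos: [467.1, -124.1, 116.0]
ee_rot: [0.204, 0.979, 0.0, -0.0]
wrist_force: [0.7, -0.7, 0.0]
width: 85.5
grasp_force: 0.0
mag [532.4 327.9] L 113.2 W 66.2 ang 102.3
travel [-0.093, 0.064, 2.601] yaw(units,j6) [(np.float64(0.04), 9)] t 36.8 ty 66.4 j6 1 dist 104
```

```bash
python3 -m pendant '[{"travel":[-0.09,0.06,0.8],"yaw":0},{"travel":[-0.09,0.06,1.6],"yaw":0},{"travel":[-0.09,0.06,2.3],"yaw":0},{"travel":[-0.09,0.06,2.6],"yaw":0},{"travel":[-0.09,0.06,2.6],"yaw":0},{"travel":[-0.09,0.06,2.6],"yaw":0}]' 1
python3 -m pendant '[{"travel":[0,0,0],"yaw":0},{"travel":[0,0,0],"yaw":0},{"travel":[0,0,0],"yaw":0},{"travel":[0,0,0],"yaw":0},{"travel":[0,0,0],"yaw":0},{"travel":[0,0,0],"yaw":0},{"travel":[0,0,0],"yaw":0},{"travel":[0,0,0],"yaw":0}]' 0 50
python3 -m pendant '[{"travel":[0,0,-0.5],"yaw":0},{"travel":[0,0,-1],"yaw":0},{"travel":[0,0,-1.7],"yaw":0},{"travel":[0,0,-2.6],"yaw":0},{"travel":[0,0,-2.6],"yaw":0}]'
python3 -c "
from h import *
go(*tray(0,-100,125)[:2],120,12.3);print(tray(0,-100))"
```

```text
time_s: 37.3
ee_pos: [471.0, -123.2, 11.9]
ee_rot: [0.205, 0.979, 0.0, -0.001]
wrist_force: [-0.9, -0.4, 0.0]
width: 85.6
grasp_force: 0.0
time_s: 37.97
ee_pos: [473.6, -124.3, 14.3]
ee_rot: [0.205, 0.979, -0.0, 0.002]
wrist_force: [-1.0, -0.6, 6.8]
width: 61.1
grasp_force: 56.3
time_s: 38.38
ee_pos: [476.4, -125.3, 123.0]
ee_rot: [0.205, 0.979, -0.001, 0.006]
wrist_force: [1.7, -0.2, -1.1]
width: 61.3
grasp_force: 55.6
travel [1.954, 9.122, 0.057] yaw(units,j6) [(np.float64(-25.19), -79)] t 38.4 ty 66.3 j6 1 dist 373
[551.30303863 240.29544256   0.        ]
```

```bash
python3 -m pendant '[{"travel":[1.95,9.1,0],"yaw":-25.2},{"travel":[1.95,9.1,0],"yaw":-25.2},{"travel":[1.95,9.1,0],"yaw":-25.2},{"travel":[1.95,9.1,0],"yaw":-25.2},{"travel":[1.95,9.1,0],"yaw":-25.2},{"travel":[1.95,9.1,0],"yaw":-25.2},{"travel":[1.95,9.1,0],"yaw":-25.2},{"travel":[1.95,9.1,0],"yaw":-25.2},{"travel":[1.95,9.1,0],"yaw":-25.2},{"travel":[1.95,9.1,0],"yaw":-25.2},{"travel":[1.95,9.1,0],"yaw":-25.2},{"travel":[1.95,9.1,0],"yaw":-25.2},{"travel":[1.95,9.1,0],"yaw":-25.2},{"travel":[1.95,9.1,0],"yaw":-25.2},{"travel":[1.95,9.1,0],"yaw":-25.2},{"travel":[1.95,9.1,0],"yaw":-25.2},{"travel":[1.95,9.1,0],"yaw":-25.2},{"travel":[1.95,9.1,0],"yaw":-25.2},{"travel":[1.95,9.1,0],"yaw":-25.2},{"travel":[1.95,9.1,0],"yaw":-25.2}]'
python3 -c "
from h import *
go(551.3,240.3,20,12.3);print(telemetry.sense()['width'])"
```

```text
time_s: 40.05
ee_pos: [546.1, 241.0, 116.1]
ee_rot: [0.778, -0.628, -0.0, 0.0]
wrist_force: [-0.1, -0.1, -0.6]
width: 61.5
grasp_force: 55.8
travel [0.045, -0.125, 2.401] yaw(units,j6) [(np.float64(-0.02), -79)] t 40.0 ty -167.8 j6 -85 dist 96
61.54321531789017
```

```bash
python3 -m pendant '[{"travel":[0.02,-0.12,0.5],"yaw":0},{"travel":[0.02,-0.12,1],"yaw":0},{"travel":[0.02,-0.12,1.5],"yaw":0},{"travel":[0.02,-0.12,2],"yaw":0},{"travel":[0.02,-0.12,2.3],"yaw":0},{"travel":[0.02,-0.12,2.4],"yaw":0},{"travel":[0.02,-0.12,2.4],"yaw":0}]'
python3 -m pendant '[{"travel":[0,0,0],"yaw":0},{"travel":[0,0,0],"yaw":0},{"travel":[0,0,0],"yaw":0},{"travel":[0,0,0],"yaw":0},{"travel":[0,0,0],"yaw":0},{"travel":[0,0,-1],"yaw":0},{"travel":[0,0,-2],"yaw":0},{"travel":[0,0,-3],"yaw":0},{"travel":[0,0,-3.5],"yaw":0},{"travel":[0,0,-3.5],"yaw":0}]' 1
python3 - <<'E'
from h import *
s=snap('top');hsv=cv2.cvtColor(s['pixels'],cv2.COLOR_RGB2HSV)
for n,lo,hi in(('mag',(150,90,60),(174,255,255)),('blue',(105,120,40),(135,255,255)),('green',(45,100,30),(85,255,255)),('black',(0,0,0),(179,255,50))):
    m=cv2.inRange(hsv,lo,hi);k=np.zeros_like(m);k[175:235,340:423]=m[175:235,340:423]
    for c in cv2.findContours(k,cv2.RETR_EXTERNAL,cv2.CHAIN_APPROX_NONE)[0]:
        if cv2.contourArea(c)<30: continue
        w=np.array([ray(s,u,v,15)[:2] for u,v in c[:,0]],np.float32);print(n,cv2.boxPoints(cv2.minAreaRect(w)).round().tolist(), cv2.boundingRect(c))
go(520,-430,150,88)
a=s['pixels'][145:255,325:440,::-1];cv2.imwrite('pics/m.png',cv2.resize(a,(627,600),interpolation=cv2.INTER_CUBIC))
E
```

```text
time_s: 40.63
ee_pos: [550.5, 241.1, 19.8]
ee_rot: [0.779, -0.628, -0.001, 0.001]
wrist_force: [-0.2, -0.2, -1.4]
width: 61.1
grasp_force: 55.8
time_s: 41.47
ee_pos: [556.0, 242.9, 167.8]
ee_rot: [0.779, -0.627, 0.004, -0.005]
wrist_force: [1.3, 0.3, 1.4]
width: 85.6
grasp_force: 0.0
mag [[478.0, -449.0], [551.0, -455.0], [552.0, -438.0], [479.0, -432.0]] (392, 204, 7, 25)
blue [[464.0, -394.0], [464.0, -406.0], [534.0, -402.0], [533.0, -389.0]] (377, 210, 6, 24)
green [[478.0, -496.0], [551.0, -498.0], [551.0, -486.0], [479.0, -484.0]] (409, 204, 5, 25)
black [[461.0, -302.0], [462.0, -312.0], [534.0, -308.0], [533.0, -299.0]] (347, 210, 5, 25)
travel [16.239, 4.424, 0.318] yaw(units,j6) [(np.float64(20.86), -38)] t 41.5 ty -167.7 j6 -85 dist 673
```

View pics/m.png

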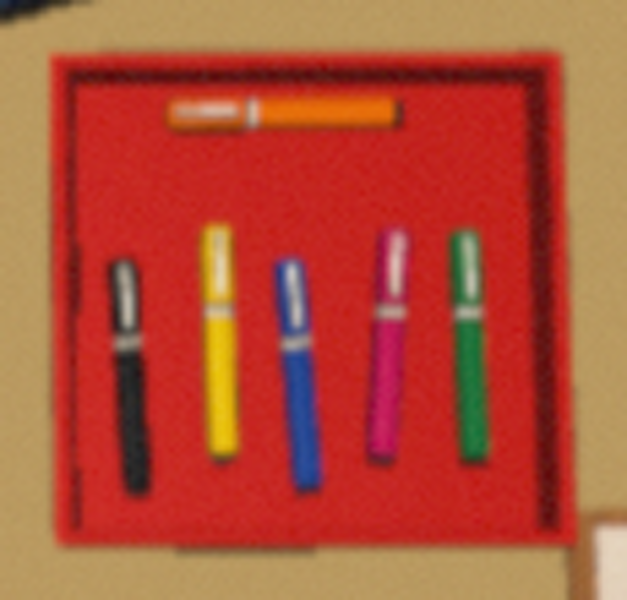

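The magenta marker runs from about (394.7,229.7) to (397.6,186.8) in the top image. That makes it about 128 mm long, which is the right size.

Run:
```python
from h import *
s=snap('top');a=ray(s,394.7,229.7,15);b=ray(s,397.6,186.8,15);c=(a+b)/2;d=b-a
print(a,b,c,np.linalg.norm(d),np.degrees(np.arctan2(d[1],d[0])))
go(c[0],c[1],110,85.5)
cartons((80,150,200,270),50)
```

```text
[ 473.81663311 -441.03369862   15.        ] [ 602.83038757 -453.14633666   15.        ] [ 538.32351034 -447.09001764   15.        ] 129.5811129734441 -5.363572473531166
travel [16.749, 4.02, 1.282] yaw(units,j6) [(np.float64(21.36), -35)] t 41.6 ty -167.7 j6 -85 dist 691
white [638.3 444.8] L 152.2 W 17.6 ang 13.4
white [536.9 446.8] L 353.8 W 84.7 ang 2.1
mag [521.7 349.7] L 70.2 W 53.5 ang 99.2
mag [547.6 248.2] L 70.4 W 62.8 ang 101.1
```

```bash
python3 -m pendant '[{"travel":[16.75,4.0,0.3],"yaw":21.4},{"travel":[16.75,4.0,0.3],"yaw":21.4},{"travel":[16.75,4.0,0.3],"yaw":21.4},{"travel":[16.75,4.0,0.3],"yaw":21.4},{"travel":[16.75,4.0,0.3],"yaw":21.4},{"travel":[16.75,4.0,0.3],"yaw":21.4},{"travel":[16.75,4.0,0.3],"yaw":21.4},{"travel":[16.75,4.0,0.3],"yaw":21.4},{"travel":[16.75,4.0,0.3],"yaw":21.4},{"travel":[16.75,4.0,0.3],"yaw":21.4},{"travel":[16.75,4.0,0.3],"yaw":21.4},{"travel":[16.75,4.0,0.3],"yaw":21.4},{"travel":[16.75,4.0,0.3],"yaw":21.4},{"travel":[16.75,4.0,0.3],"yaw":21.4},{"travel":[16.75,4.0,0.3],"yaw":21.4},{"travel":[16.75,4.0,0.3],"yaw":21.4},{"travel":[16.75,4.0,0.3],"yaw":21.4},{"travel":[16.75,4.0,0.3],"yaw":21.4},{"travel":[16.75,4.0,0.3],"yaw":21.4},{"travel":[16.75,4.0,0.3],"yaw":21.4}]' 0.4
python3 - <<'E'
from h import *
cartons((80,150,200,270),50)
go(535,-446.8,30,85);go(535,-446.8,8,85)
E
```

```text
time_s: 43.28
ee_pos: [536.9, -445.6, 146.2]
ee_rot: [0.041, 0.999, 0.002, -0.002]
wrist_force: [-1.3, -0.2, -0.0]
width: 34.1
grasp_force: 0.0
mag [537.  298.2] L 173.1 W 65.4 ang 100.7
travel [0.045, -0.051, 2.919] yaw(units,j6) [(np.float64(0.07), -35)] t 43.3 ty 85.4 j6 -40 dist 117
travel [0.044, -0.053, 3.469] yaw(units,j6) [(np.float64(0.07), -35)] t 43.3 ty 85.4 j6 -40 dist 139
```

```bash
python3 -m pendant '[{"travel":[0.04,-0.03,0.9],"yaw":0},{"travel":[0.04,-0.03,1.8],"yaw":0},{"travel":[0.04,-0.03,2.5],"yaw":0},{"travel":[0.04,-0.03,3.1],"yaw":0},{"travel":[0.04,-0.03,3.43],"yaw":0},{"travel":[0.04,-0.03,3.43],"yaw":0},{"travel":[0.04,-0.03,3.43],"yaw":0}]' 0.4
python3 -m pendant '[{"travel":[0,0,0],"yaw":0},{"travel":[0,0,0],"yaw":0},{"travel":[0,0,0],"yaw":0},{"travel":[0,0,0],"yaw":0},{"travel":[0,0,0],"yaw":0},{"travel":[0,0,0],"yaw":0}]' 0 40
python3 -m pendant '[{"travel":[0,0,-0.6],"yaw":0},{"travel":[0,0,-1.4],"yaw":0},{"travel":[0,0,-2.4],"yaw":0},{"travel":[0,0,-3.2],"yaw":0},{"travel":[0,0,-3.2],"yaw":0}]'
python3 - <<'E'
from h import *
s=snap('top');hsv=cv2.cvtColor(s['pixels'],cv2.COLOR_RGB2HSV)
m=cv2.inRange(hsv,(150,90,60),(174,255,255));k=np.zeros_like(m);k[165:245,340:423]=m[165:245,340:423]
for c in cv2.findContours(k,cv2.RETR_EXTERNAL,cv2.CHAIN_APPROX_NONE)[0]:
    if cv2.contourArea(c)>8: print(cv2.boundingRect(c),cv2.contourArea(c))
p=tray(0,93);print(p);go(p[0],p[1],130,102.3)
E
```

```text
time_s: 43.92
ee_pos: [536.3, -447.0, 11.1]
ee_rot: [0.04, 0.999, 0.001, -0.001]
wrist_force: [-0.3, -0.4, 0.8]
width: 34.6
grasp_force: 0.0
time_s: 44.42
ee_pos: [537.9, -449.7, 14.0]
ee_rot: [0.041, 0.999, -0.001, 0.002]
wrist_force: [0.3, 1.2, 7.1]
width: 14.4
grasp_force: 42.1
time_s: 44.83
ee_pos: [540.4, -452.6, 149.1]
ee_rot: [0.041, 0.999, -0.005, 0.006]
wrist_force: [1.2, -1.5, 0.8]
width: 14.5
grasp_force: 41.3
(407, 207, 7, 10) 37.0
(409, 179, 4, 16) 26.0
[510.18817408 428.86523842   0.        ]
travel [2.527, 21.876, 0.208] yaw(units,j6) [(np.float64(-3.4), 28)] t 44.9 ty 85.3 j6 -41 dist 881
```

```bash
python3 -m pendant '[{"travel":[0.6,5.4,0],"yaw":-0.8},{"travel":[0.6,5.4,0],"yaw":-0.8},{"travel":[0.6,5.4,0],"yaw":-0.8},{"travel":[1.2,10.9,0],"yaw":-1.7},{"travel":[1.2,10.9,0],"yaw":-1.7},{"travel":[1.2,10.9,0],"yaw":-1.7},{"travel":[1.2,10.9,0],"yaw":-1.7},{"travel":[1.2,10.9,0],"yaw":-1.7},{"travel":[1.2,10.9,0],"yaw":-1.7},{"travel":[2.5,21.8,0],"yaw":-3.4},{"travel":[2.5,21.8,0],"yaw":-3.4},{"travel":[2.5,21.8,0],"yaw":-3.4},{"travel":[2.5,21.8,0],"yaw":-3.4},{"travel":[2.5,21.8,0],"yaw":-3.4},{"travel":[2.5,21.8,0],"yaw":-3.4},{"travel":[2.5,21.8,0],"yaw":-3.4},{"travel":[2.5,21.8,0],"yaw":-3.4},{"travel":[2.5,21.8,0],"yaw":-3.4},{"travel":[2.5,21.8,0],"yaw":-3.4},{"travel":[2.5,21.8,0],"yaw":-3.4}]'
python3 -c "
from h import *
go(510.2,428.9,130,102.3);print(telemetry.sense()['width'])"
```

```text
time_s: 46.55
ee_pos: [508.2, 386.0, 138.0]
ee_rot: [-0.107, 0.994, -0.001, -0.001]
wrist_force: [1.0, -0.1, -0.1]
width: 14.6
grasp_force: 41.3
travel [-0.279, 1.037, 0.199] yaw(units,j6) [(np.float64(0.0), 28)] t 46.5 ty 102.3 j6 19 dist 44
14.58353504063746
```

```bash
python3 -m pendant '[{"travel":[0,0,0],"yaw":0},{"travel":[0,0,0],"yaw":0},{"travel":[0,0,0],"yaw":0}]'
python3 - <<'E'
from h import *
go(510.2,428.9,15,102.3)
s=snap('top');hsv=cv2.cvtColor(s['pixels'],cv2.COLOR_RGB2HSV)
m=cv2.inRange(hsv,(150,90,60),(174,255,255));k=np.zeros_like(m);k[130:280,60:200]=m[130:280,60:200]
for c in cv2.findContours(k,cv2.RETR_EXTERNAL,cv2.CHAIN_APPROX_NONE)[0]:
    if cv2.contourArea(c)>8: print(cv2.boundingRect(c),cv2.contourArea(c))
E
```

```text
time_s: 46.8
ee_pos: [508.5, 383.9, 138.0]
ee_rot: [-0.108, 0.994, -0.001, -0.001]
wrist_force: [-0.3, -0.4, -1.0]
width: 14.8
grasp_force: 41.3
travel [-0.29, 1.093, 3.073] yaw(units,j6) [(np.float64(0.01), 28)] t 46.8 ty 102.4 j6 19 dist 131
(101, 220, 8, 19) 66.0
(99, 195, 5, 14) 17.0
(115, 193, 61, 32) 952.5
```

```bash
python3 -m pendant '[{"travel":[-0.1,0.4,0],"yaw":0},{"travel":[-0.29,1.1,0],"yaw":0},{"travel":[-0.29,1.1,0.5],"yaw":0},{"travel":[-0.29,1.1,1.2],"yaw":0},{"travel":[-0.29,1.1,1.9],"yaw":0},{"travel":[-0.29,1.1,2.5],"yaw":0},{"travel":[-0.29,1.1,2.9],"yaw":0},{"travel":[-0.29,1.1,3.05],"yaw":0},{"travel":[-0.29,1.1,3.05],"yaw":0},{"travel":[-0.29,1.1,3.05],"yaw":0}]'
python3 -m pendant '[{"travel":[0,0,0],"yaw":0},{"travel":[0,0,0],"yaw":0},{"travel":[0,0,0],"yaw":0},{"travel":[0,0,0],"yaw":0},{"travel":[0,0,-0.6],"yaw":0},{"travel":[0,0,-1.5],"yaw":0},{"travel":[0,0,-2.5],"yaw":0},{"travel":[0,0,-3.4],"yaw":0},{"travel":[2,-2,-3.4],"yaw":0},{"travel":[4,-4,-3.4],"yaw":0},{"travel":[4,-8,-3.4],"yaw":0},{"travel":[4,-12,-3.4],"yaw":0},{"travel":[4,-12,-3.4],"yaw":0},{"travel":[4,-12,-3.4],"yaw":0},{"travel":[4,-12,-3.4],"yaw":0},{"travel":[4,-12,-3.4],"yaw":0},{"travel":[4,-12,-3.4],"yaw":0}]' 0.4
python3 - <<'E'
from h import *
s=snap('top');hsv=cv2.cvtColor(s['pixels'],cv2.COLOR_RGB2HSV)
def tf(w):
    d=np.array(w)[:2]-TC;c,q=np.cos(TA),np.sin(TA);return (c*d[0]+q*d[1],-q*d[0]+c*d[1])
m=cv2.inRange(hsv,(150,90,60),(174,255,255));k=np.zeros_like(m);k[150:280,70:200]=m[150:280,70:200]
for c in cv2.findContours(k,cv2.RETR_EXTERNAL,cv2.CHAIN_APPROX_NONE)[0]:
    if cv2.contourArea(c)>8:
        z=50 if cv2.contourArea(c)>300 else 14
        w=np.array([tf(ray(s,u,v,z)) for u,v in c[:,0]],np.float32);r=cv2.minAreaRect(w);print(cv2.contourArea(c),np.round(r[0],1),np.round(r[1],1),round(r[2],1))
E
```

```text
time_s: 47.68
ee_pos: [512.0, 429.1, 17.8]
ee_rot: [-0.107, 0.994, -0.0, 0.0]
wrist_force: [0.7, 0.2, 0.9]
width: 14.5
grasp_force: 41.3
time_s: 49.1
ee_pos: [458.2, 67.0, 154.0]
ee_rot: [-0.108, 0.994, -0.0, 0.001]
wrist_force: [1.6, 0.2, -0.5]
width: 34.3
grasp_force: 0.0
87.0 [-20.2  94.5] [14.  72.8] 89.8
14.5 [46.7 89.5] [ 9.1 33.8] 79.5
787.5 [ -1.8 -40.1] [171.5  62.2] 88.8
```

Run:
```python
from h import *
from station import close_job
s=snap('top');hsv=cv2.cvtColor(s['pixels'],cv2.COLOR_RGB2HSV)
for n,lo,hi in(('blue',(105,120,40),(135,255,255)),('green',(45,100,30),(85,255,255)),('black',(0,0,0),(179,255,50)),('yellow',(22,150,100),(33,255,255)),('orange',(8,170,120),(18,255,255))):
    m=cv2.inRange(hsv,lo,hi);k=np.zeros_like(m);k[158:240,340:423]=m[158:240,340:423]
    print(n,[cv2.boundingRect(c) for c in cv2.findContours(k,cv2.RETR_EXTERNAL,cv2.CHAIN_APPROX_NONE)[0] if cv2.contourArea(c)>30])
print(close_job())
```

```text
blue [(377, 210, 6, 24)]
green [(409, 204, 5, 25)]
black [(347, 210, 5, 25)]
yellow [(363, 204, 5, 24)]
orange [(373, 162, 25, 7)]
the job is handed in; nothing more can be done
None
```

I handed the job in at about 49 s: the three cartons present lie label up side by side in the wide bay, the magenta marker lies in the narrow bay, and the other five markers are still in the red tray; the hand-in returned no verdict.

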